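Pack up the carver's place

TASK

Pack up the carver's place: first slide the wooden rings that lie on the carving board over the post of the ring stand, then sweep all the chips off the board into its pan with the scraper block. After that comb the rake through the drying tray until every dowel lies down in a groove of its own - they are freshly oiled, so keep the fingers off them. Leave both tools standing on their mat and do not disturb the knife, the fish or the pencil.

Things in the scene. Friction and masses are not known exactly. Their poses are not given: they have to be found in the camera images.
- board: Fixed wooden carving board lying on the table, 200 mm (its x) by 220 mm (its y), flat top 28 mm above its origin; origin at the centre of its underside, z up. A fence 18 mm thick stands 22 mm above the top along its +x edge (x 82 to 100 mm). Chip pan joined to its +y edge.
- pan (a point): Centre of the floor of the open grey chip pan (axes as the board's): inside 204 mm (x) by 102 mm (y), y from 110 to 212 mm of the board's frame; its floor is 25 mm below the board's top and its three outer walls are 30 mm high. Chips pushed over the board's +y edge fall into it.
- ring1: Dark wooden ring, outside 44 mm, bore 26 mm, 16 mm high, about 20 g, lying flat on the board; origin at the centre of its underside, z along its bore. May be absent.
- ring2: Dark wooden ring, outside 44 mm, bore 26 mm, 16 mm high, about 20 g, lying flat on the board; origin at the centre of its underside, z along its bore. May be absent.
- ring3: Dark wooden ring, outside 44 mm, bore 26 mm, 16 mm high, about 20 g, lying flat on the board; origin at the centre of its underside, z along its bore. May be absent.
- stand: Fixed ring stand: round wooden foot 84 mm across and 12 mm high, with a round post 20 mm thick rising from its centre to a tapered tip (the last 8 mm) 76 mm above the table. Origin at the centre of the underside, z up. Room for three rings stacked; a ring let go on the post slides down by itself.
- chip1: Pale wood chip 36 x 20 x 9 mm, about 12 g, lying on the board; origin at the centre of its underside, x along its length. May be absent.
- chip2: Pale wood chip 36 x 20 x 9 mm, about 12 g, lying on the board; origin at the centre of its underside, x along its length. May be absent.
- chip3: Pale wood chip 36 x 20 x 9 mm, about 12 g, lying on the board; origin at the centre of its underside, x along its length. May be absent.
- chip4: Pale wood chip 36 x 20 x 9 mm, about 12 g, lying on the board; origin at the centre of its underside, x along its length. May be absent.
- tray: Fixed plywood drying tray, 156 mm (its x) by 256 mm (its y), walls 8 mm thick and 46 mm high; origin at the centre of its underside, z up. Inside, 140 by 240 mm, fifteen V grooves run along x, side by side in y at 16 mm pitch (centre lines at y = -112, -96, .. +112 mm). At the start no dowel reaches within 40 mm of the +y or -y wall.
- crests (a point): Centre of the tray at the height of the crests between the grooves, 19.9 mm above its origin (groove bottoms are 6 mm above it); axes as the tray's. A dowel down in a groove has its axis 4 mm below and its top 1 mm above this; one lying across the crests has its axis 4 mm or more above. A rake with its teeth held 2 to 3 mm above the crests clears the settled dowels and pushes the others along.
- dowel1: Freshly oiled round dowel, 10 mm thick, 100 mm long, about 15 g, slippery (friction about 0.3), lying askew in the tray, some on top of others; not to be touched with the fingers. Origin at its middle, x along it.
- dowel2: Freshly oiled round dowel, 10 mm thick, 100 mm long, about 15 g, slippery (friction about 0.3), lying askew in the tray, some on top of others; not to be touched with the fingers. Origin at its middle, x along it.
- dowel3: Freshly oiled round dowel, 10 mm thick, 100 mm long, about 15 g, slippery (friction about 0.3), lying askew in the tray, some on top of others; not to be touched with the fingers. Origin at its middle, x along it.
- dowel4: Freshly oiled round dowel, 10 mm thick, 100 mm long, about 15 g, slippery (friction about 0.3), lying askew in the tray, some on top of others; not to be touched with the fingers. Origin at its middle, x along it. May be absent.
- dowel5: Freshly oiled round dowel, 10 mm thick, 100 mm long, about 15 g, slippery (friction about 0.3), lying askew in the tray, some on top of others; not to be touched with the fingers. Origin at its middle, x along it. May be absent.
- mat: Fixed black rubber tool mat, 160 mm (x) by 220 mm (y), 3 mm thick; origin at the centre of its underside, z up. The tools belong standing on it.
- scraper: Scraper block standing on its flat rubber-faced sole: foot 140 mm (its x) by 36 mm (its y) and 20 mm high; on it a grip bar 90 mm (x) by 22 mm (y) rising to 58 mm. Origin at the centre of the sole, z up. About 130 g. Grip it across the bar (along its y), 22 to 56 mm above the sole.
- rake: Wooden hand rake standing on its teeth: six thick teeth, each 12 mm (its x) by 34 mm (y) and 22 mm long, in a row along x at 20 mm pitch; a head 116 x 34 mm from 22 to 34 mm up; on it a grip bar 80 mm (x) by 20 mm (y) rising to 68 mm. Origin at the centre of the teeth's tips, z up. About 120 g. Grip it across the bar (along its y), 36 to 66 mm up. It combs along its own y, row of teeth parallel to the grooves.
- knife: Bystander: carving knife lying flat, 160 mm long, 22 mm thick handle; not to be disturbed.
- fish: Bystander: half-carved wooden fish lying flat, 110 x 50 x 14 mm; not to be disturbed.
- pencil: Bystander: pencil lying flat, 160 mm long, 9 mm thick; not to be disturbed.

How it is judged (in metres and radians):
On the way, in this order (a step that is already met when the one before it is completed fails the run):
1. all the rings are on the post of the stand (horizontal distance between each of ring1, ring2, ring3 and stand below 0.006 m and z of each of ring1, ring2, ring3 in the frame of stand below 0.052 m and angle between the z axis of each of ring1, ring2, ring3 and the z axis of stand, either way round below 0.2 rad), for 0.2 s.
2. the scraper block pushes on a chip ((contact force between scraper and chip1 above 0.05 N or contact force between scraper and chip2 above 0.05 N or contact force between scraper and chip3 above 0.05 N or contact force between scraper and chip4 above 0.05 N)).
3. all the chips are in the pan (x of chip1 in the frame of pan between -0.105 and 0.105 m and y of each of chip1, chip2, chip3, chip4 in the frame of pan below 0.053 m and z of each of chip1, chip2, chip3, chip4 in the frame of pan below 0.036 m and (y of chip1 in the frame of pan above -0.048 m or (y of chip1 in the frame of pan above -0.058 m and z of chip1 in the frame of pan below 0.022 m)) and x of chip2 in the frame of pan between -0.105 and 0.105 m and (y of chip2 in the frame of pan above -0.048 m or (y of chip2 in the frame of pan above -0.058 m and z of chip2 in the frame of pan below 0.022 m)) and x of chip3 in the frame of pan between -0.105 and 0.105 m and (y of chip3 in the frame of pan above -0.048 m or (y of chip3 in the frame of pan above -0.058 m and z of chip3 in the frame of pan below 0.022 m)) and x of chip4 in the frame of pan between -0.105 and 0.105 m and (y of chip4 in the frame of pan above -0.048 m or (y of chip4 in the frame of pan above -0.058 m and z of chip4 in the frame of pan below 0.022 m))), for 0.2 s.
4. the rake pushes on a dowel ((contact force between rake and dowel1 above 0.05 N or contact force between rake and dowel2 above 0.05 N or contact force between rake and dowel3 above 0.05 N or contact force between rake and dowel4 above 0.05 N or contact force between rake and dowel5 above 0.05 N)).
5. every dowel lies down in a groove (angle between the x axis of each of dowel1, dowel2, dowel3, dowel4, dowel5 and the x axis of tray, either way round below 0.07 rad and z of each of dowel1, dowel2, dowel3, dowel4, dowel5 in the frame of tray below 0.019 m and x of dowel1 in the frame of tray between -0.07 and 0.07 m and y of dowel1 in the frame of tray between -0.12 and 0.12 m and x of dowel2 in the frame of tray between -0.07 and 0.07 m and y of dowel2 in the frame of tray between -0.12 and 0.12 m and x of dowel3 in the frame of tray between -0.07 and 0.07 m and y of dowel3 in the frame of tray between -0.12 and 0.12 m and x of dowel4 in the frame of tray between -0.07 and 0.07 m and y of dowel4 in the frame of tray between -0.12 and 0.12 m and x of dowel5 in the frame of tray between -0.07 and 0.07 m and y of dowel5 in the frame of tray between -0.12 and 0.12 m), for 0.2 s.
At the end, for the whole second after the job is handed in: Rings level on the post (within 6 mm of its axis, 0.2 rad, underside below 52 mm); chips in the pan; each dowel in a groove (within 0.07 rad, axis under 19 mm above the tray's underside); both tools upright (0.15 rad) with centres over the mat, standing on it; all at rest (all of step 1 and all of step 3 and all of step 5 and x of scraper in the frame of mat between -0.08 and 0.08 m and y of scraper in the frame of mat between -0.11 and 0.11 m and z of each of scraper, rake in the frame of mat below 0.01 m and angle between each of scraper, rake's own z axis and vertical below 0.15 rad and x of rake in the frame of mat between -0.08 and 0.08 m and y of rake in the frame of mat between -0.11 and 0.11 m and linear speed of each of ring1, ring2, ring3, chip1, chip2, chip3, chip4, dowel1, dowel2, dowel3, dowel4, dowel5, scraper, rake below 0.03 m/s); the robot touches nothing.
It fails at once if the fingers touch a dowel (contact force between the fingers and dowel1 above 0.5 N or contact force between the fingers and dowel2 above 0.5 N or contact force between the fingers and dowel3 above 0.5 N or contact force between the fingers and dowel4 above 0.5 N or contact force between the fingers and dowel5 above 0.5 N).
It fails at once if a bystander (knife, fish, pencil) is shifted by more than 25 mm (distance of any of knife, fish, pencil from where it was at the start of the episode above 0.025 m).
Of ring1, ring2, ring3 only 2 to 3 are there at a start; the rules pass over those that are not, and their reading is None.
Of chip1, chip2, chip3, chip4 only 2 to 4 are there at a start; the rules pass over those that are not, and their reading is None.
Of dowel4, dowel5 only 1 to 2 are there at a start; the rules pass over those that are not, and their reading is None.
At some moment in a run one of ring1, ring2, ring3, dowel1, dowel2, dowel3 may be knocked a few centimetres aside while the robot is not near it.
It also fails if it takes over 208 s, if anything falls off the work surface, if the arm or the gripper's body presses on something with over 40 N, if the wrist force passes 120 N, or if a joint passes its speed limit or range.

ROBOT

A 6-joint arm with a two-finger parallel gripper is mounted at the origin on the work surface. World frame = base frame: x ahead of the robot, y to its left, z up, the work surface at z = 0. Lengths are in mm, angles in degrees, forces in N, time in s.
With the tool pointing down it reaches from about 375 to 925 mm from the base axis. Payload 5.7 kg.
Tool frame: the origin (TCP) lies at the very end of the fingers, on their centre line; the grasp point (between the pads) lies 19 mm behind it (env.tcp_to_grasp is the distance from the TCP to the grasp point, in mm); z points along the fingers, y is the line along which they close (so a half turn about z gives the same grasp; the last joint's range is limited). The gripper opens to 88 mm and grips with 3 to 60 N. Pads are 20 mm wide; open, the fingers measure 115 mm over their backs; the gripper's body (75 mm by 178 mm) begins 61 mm behind the grasp point.
Start: joints at [-76.152, 20.558, 86.54, -0, 72.909, -6.595], TCP at [209.55, -562.184, 222.623] pointing down, gripper open.
Joint ranges: [-170.27, 170.27], [-57.76, 135], [12.27, 136.19], [-55.21, 235.2], [11.17, 155.16], [-170.74, 170.74]. Speed limits (degrees/s): [136.94, 136.94, 180, 180, 180, 180].

INTERFACE

Orientations are given as [roll, pitch, yaw] about the fixed x, y, z axes, in that order (R = Rz(yaw) Ry(pitch) Rx(roll)).
In Python, from bench import env gives the robot as it stands.
- The arm moves only by the tool play_rows, never from a script. Its argument "targets" is one flat list of numbers, 6 for each row, row after row: the shift along the world's x, y, z in m, then the turn, a rotation vector about the world's x, y, z in degrees. In form: [tx, ty, tz, rx, ry, rz, tx, ty, tz, rx, ry, rz, ...]. A call has 1 to 5 rows; each row shifts and turns the commanded pose from where the row before left it; what a row does not reach is not made up. A row lasts 1/10 s, in which the tool goes at most 50 mm and 8.59 degrees, less where a joint would pass 70% of its speed; a pose out of reach is approached as far as the arm can. A call with a gripper value outside its range is refused whole. "claw" is the finger opening in m, from 0 to 0.0878, set as the call begins (left out, the last holds). The fingers move at their own pace and stop on an object; "force" is the grip in N (left out, the last holds). Time passes only in rows, so rows that do not move let the fingers close. It gives the time, the measured TCP pose, the force, the opening and the grip force at its end, in the units of the state.
- env.read_state(): the state, without advancing time (a new reading comes with each control period).
- env.snapshot(name): name is "scene" or "top" or "wrist"; returns a dict with "img" (400x640x3 uint8, red, green, blue), "fx", "fy", "cx", "cy" (pixels), "cam_to_world" (4x4, takes a point from camera to world coordinates). Camera axes: x right, y down, z forward; pixel columns grow to the right and rows downward; lengths in mm; the calibration is good to about 2 mm. The wrist camera is an equidistant fisheye: a pixel r from the principal point sees the ray r / f radians off the axis. A picture is of the moment at which its call begins. There is no depth.
- env.sign_off(): hands the job in; it is judged then, once.
The state is a dict: "t": time; "qpos": joint angles; "qd": joint speeds; "joint_efforts": joint torques, N m; "tcp_pos": TCP position; "tcp_rot": TCP orientation; "ft_force": force on the tool from outside, world axes, zero at the start; "moment": the same for the moment, N m; "width": finger opening in mm; "grasp_force": force on a finger pad.
Only numpy, scipy, OpenCV 4.12 (cv2) and the standard library are available. Lean on these libraries where they do the work, as an engineer would, in place of code of your own. Each camera call takes 0.05 s, during which the arm holds its last target. There are 200 camera calls.

## Working session

There is one attempt and no reset: what is moved stays moved. The work goes in short steps, Python scripts to look and compute and a tool call to move; the robot and the scene stay as the last step left them, time stands still between calls to the robot, and variables do not carry over. Pictures are saved under pics/ and viewed, at most 14 in all, crops included, and the job is handed in when it is done.

Besides the shell and the picture viewer there is one more tool, called after "Call:" as a command line: name --argument value ..., lists and objects as JSON in quotes. play_rows: Moves the arm, as the interface text tells. Its arguments: {"type":"object","properties":{"targets":{"type":"array"},"claw":{"type":"number"},"force":{"type":"number"}},"required":["targets"]}

```bash
ls; mkdir -p pics; cat > h.py <<'E'
import numpy as np, cv2
from bench import env
def snap(n,f=None):
    s=env.snapshot(n)
    if f: cv2.imwrite('pics/'+f,cv2.cvtColor(s['img'],cv2.COLOR_RGB2BGR))
    return s
def p2w(s,u,v,z):
    T=np.array(s['cam_to_world']);
    d=np.array([(u-s['cx'])/s['fx'],(v-s['cy'])/s['fy'],1.]);d=T[:3,:3]@d;o=T[:3,3]
    return o+d*(z-o[2])/d[2]
def w2p(s,p):
    T=np.array(s['cam_to_world']);c=T[:3,:3].T@(np.array(p,float)-T[:3,3])
    return s['cx']+s['fx']*c[0]/c[2],s['cy']+s['fy']*c[1]/c[2]
E
python3 - <<'E'
from h import *
for n in ('top','scene'):
    s=snap(n,n+'0.png');print(n,s['fx'],s['cx'],s['cy'],np.round(s['cam_to_world'],3).tolist())
    if n=='top': np.savez('topcal.npz',**s)
print(env.read_state())
E
```

```text
pics
top 410.8882044215843 317.4177620418234 204.89391710825265 [[-0.006, -0.994, 0.105, 485.186], [-1.0, 0.005, -0.018, 65.08], [0.018, -0.105, -0.994, 983.534], [0.0, 0.0, 0.0, 1.0]]
scene 364.43585791820306 322.88845557206565 200.85649191602653 [[0.208, 0.801, -0.562, 1044.612], [0.978, -0.174, 0.115, -53.426], [-0.006, -0.574, -0.819, 710.577], [0.0, 0.0, 0.0, 1.0]]
{'t': 0.1, 'qpos': array([-7.61528516e+01,  2.05927791e+01,  8.65921317e+01,  2.87330762e-03,
        7.29089089e+01, -6.59365911e+00]), 'qd': array([ 0.01037161, -0.09346715, -0.19683015,  0.00309936,  0.02712375,
       -0.0159916 ]), 'joint_efforts': array([ 7.42692337e-04, -5.16356349e+01, -2.71405131e+01,  6.78481255e-02,
        2.75446835e-02, -2.36305056e-05]), 'tcp_pos': array([ 209.41540284, -561.6078587 ,  221.90869894]), 'tcp_rot': array([-1.79907116e+02, -1.34999249e-02,  2.04399498e+01]), 'ft_force': array([ 0.61842687, -0.23573664,  0.69285206]), 'moment': array([ 0.03094022, -0.01717753, -0.01719525]), 'grasp_force': 0.0, 'width': 87.75936628668248}
```

View pics/top0.png

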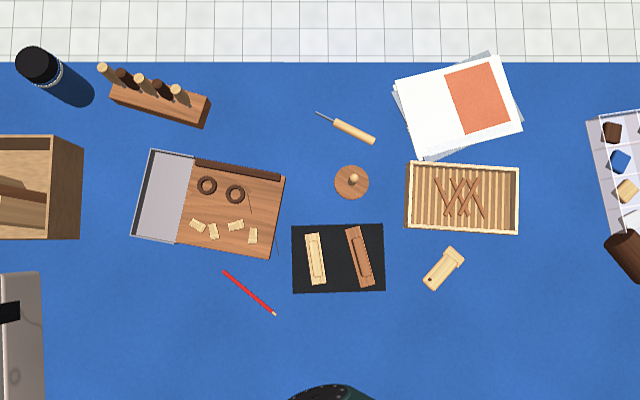

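View pics/scene0.png

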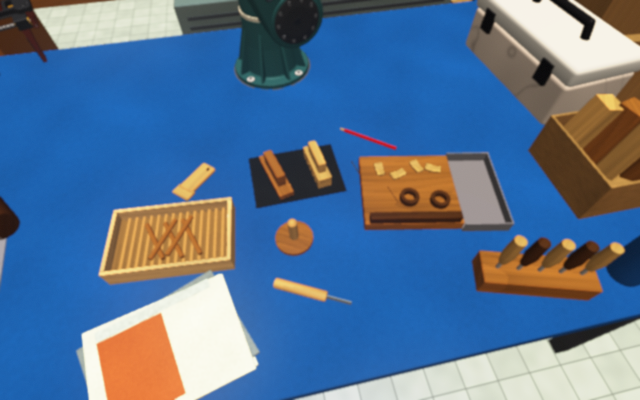

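Top view: board about (230,205) with pan on its left (+y), 2 rings (207,185) and (235,194), 4 chips, stand at (352,180), tray at (462,198), mat (338,258) holding the pale tool and the darker one. I'll enlarge for accuracy.

```bash
python3 - <<'E'
import cv2
i=cv2.imread('pics/top0.png')
cv2.imwrite('pics/c1.png',cv2.resize(i[140:300,125:395],None,fx=2.96,fy=2.96,interpolation=cv2.INTER_CUBIC))
cv2.imwrite('pics/c2.png',cv2.resize(i[150:245,395:530],None,fx=5.9,fy=5.9,interpolation=cv2.INTER_CUBIC))
E
```

```text
(no output)
```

View pics/c1.png

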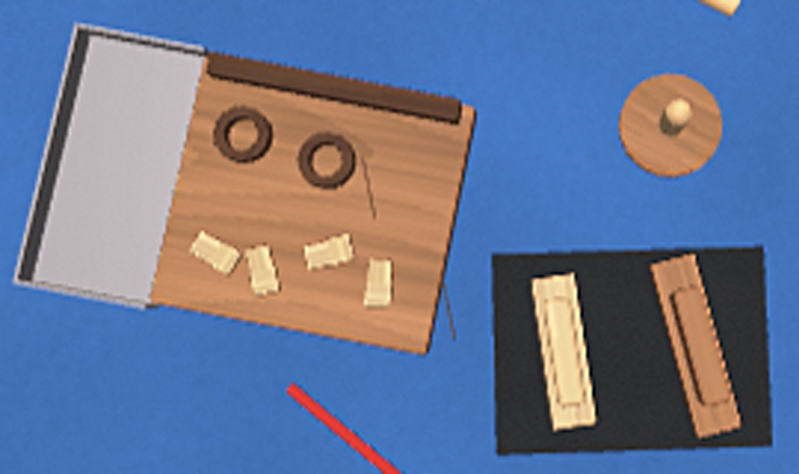

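View pics/c2.png

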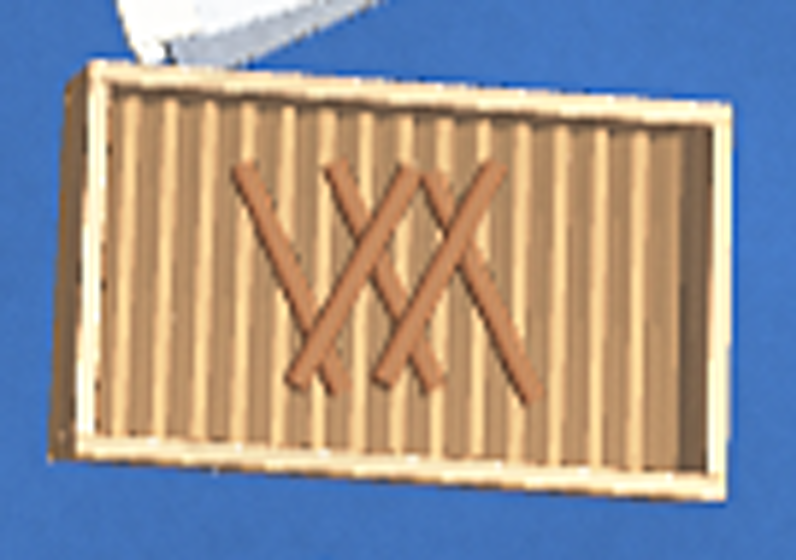

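Two rings, four chips (pale), five dowels; the longer brown tool at right of the mat should be the scraper, the pale one the rake. Check by size.

```bash
cat > px.py <<'E'
from h import *
s=dict(np.load('topcal.npz'))
def c1(u,v,z): return p2w(s,(u+.5)/2.96-.5+125,(v+.5)/2.96-.5+140,z)
def c2(u,v,z): return p2w(s,(u+.5)/5.9-.5+395,(v+.5)/5.9-.5+150,z)
E
python3 - <<'E'
from px import *
np.set_printoptions(precision=1,suppress=True)
def rect(n,P,z,f=c1):
    Q=np.array([f(u,v,z)[:2] for u,v in P]);d=np.roll(Q,-1,0)-Q
    print(n,'c',Q.mean(0),'len',np.linalg.norm(d,axis=1),'ang',np.degrees(np.arctan2(d[:,1],d[:,0])))
rect('pale as rake',[(532,280),(574,273),(596,425),(555,432)],37)
rect('brown as scraper',[(651,263),(692,255),(740,427),(698,438)],23)
rect('mat',[(492,254),(763,246),(772,445),(498,454)],3)
rect('board',[(206,53),(476,107),(427,353),(150,304)],28)
rect('tray',[(93,62),(733,104),(726,497),(78,450)],46,c2)
for n,u,v,z in [('r1',243,134,42),('r2',327,160,42),('stand foot',671,125,12),('tip',678,107,76),('ch1',214,252,37),('ch2',263,270,37),('ch3',329,252,37),('ch4',379,282,37),('fenceL',206,78,50),('fenceR',459,122,50)]: print(n,c1(u,v,z)[:2])
for n,P in dict(rakebar=[(543,300,71),(565,297,71),(582,403,71),(560,407,71)],scrbar=[(672,292,61),(694,287,61),(729,402,61),(708,407,61)]).items():
    rect(n,[p[:2] for p in P],P[0][2])
for n,a,b in [('d1',(240,165),(340,390)),('d2',(335,165),(432,387)),('d3',(410,170),(297,383)),('d4',(497,168),(382,380)),('d5',(430,178),(533,397))]:
    print(n,c2(*a,30)[:2],c2(*b,30)[:2])
print('pencil',c1(290,388,5)[:2],'fish end',p2w(s,462,252,14)[:2],p2w(s,448,247,14)[:2],p2w(s,432,288,14)[:2],'knife',p2w(s,316,112,5)[:2],p2w(s,374,142,10)[:2])
E
```

```text
pale as rake c [461.8  53.3] len [ 33.1 117.7  31.9 117.7] ang [ -80.9 -172.1   99.1    8.4]
brown as scraper c [466.1 -49.7] len [ 33.2 139.   34.  140.9] ang [ -79.3 -165.3  103.9   14.3]
mat c [463.1  -1.1] len [219.2 158.6 217.9 158.5] ang [ -88.6 -178.7   91.4    1.7]
board c [579.3 248.5] len [219.1 197.3 218.8 202.3] ang [-101.6  169.    79.7  -10.9]
tray c [ 602.3 -291.1] len [254.8 155.8 253.6 153.6] ang [-94.  175.6  85.5  -3.9]
r1 [632.1 302.5]
r2 [611.4 237. ]
stand foot [642.8 -34.6]
tip [646.2 -33.5]
ch1 [540.5 324.1]
ch2 [526.4 286. ]
ch3 [540.  235.3]
ch4 [516.6 196.4]
fenceL [674.8 330. ]
fenceR [639.6 134. ]
rakebar c [463.  55.] len [16.6 79.3 16.6 80. ] ang [ -82.6 -171.2   99.7    8.8]
scrbar c [465.6 -49.4] len [17.2 89.8 16.3 90. ] ang [ -77.6 -163.9  102.7   16.6]
d1 [ 649.6 -231.5] [ 559. -268.]
d2 [ 649.4 -269.7] [ 560.  -304.8]
d3 [ 647.3 -299.9] [ 561.9 -251. ]
d4 [ 648.  -335.1] [ 562.9 -285. ]
d5 [ 644.  -307.8] [ 555.9 -345. ]
pencil [434.2 270.3] fish end [ 474.3 -293.3] [ 486.2 -260.6] [ 391.2 -219.2] knife [817.7  49. ] [740.9 -91.3]
```

Positions are clear (rake at (462,54), yaw 8.5; scraper at (466,-50), yaw 15; board yaw -10.9; tray yaw -4.2). Moving over the first ring.

Call:
play_rows --targets '[0.0211, 0.0432, -0.005, 0, 0, -1.57, 0.0211, 0.0432, -0.005, 0, 0, -1.57, 0.0211, 0.0432, -0.005, 0, 0, -1.57, 0.0211, 0.0432, -0.005, 0, 0, -1.57, 0.0211, 0.0432, -0.005, 0, 0, -1.57]' --claw 0.06

```text
t: 0.6
tcp_pos: [315.3, -344.2, 197.2]
tcp_rot: [-180.0, -0.0, 12.5]
ft_force: [0.8, -0.2, 0.1]
width: 60.5
grasp_force: 0.0
```

Call:
play_rows --targets '[0.0211, 0.0432, -0.005, 0, 0, -1.57, 0.0211, 0.0432, -0.005, 0, 0, -1.57, 0.0211, 0.0432, -0.005, 0, 0, -1.57, 0.0211, 0.0432, -0.005, 0, 0, -1.57, 0.0211, 0.0432, -0.005, 0, 0, -1.57]'

```text
t: 1.1
tcp_pos: [420.9, -128.3, 172.4]
tcp_rot: [-180.0, -0.0, 4.7]
ft_force: [0.5, -0.8, -0.5]
width: 60.5
grasp_force: 0.0
```

Call:
play_rows --targets '[0.0211, 0.0432, -0.005, 0, 0, -1.57, 0.0211, 0.0432, -0.005, 0, 0, -1.57, 0.0211, 0.0432, -0.005, 0, 0, -1.57, 0.0211, 0.0432, -0.005, 0, 0, -1.57, 0.0211, 0.0432, -0.005, 0, 0, -1.57]'

```text
t: 1.6
tcp_pos: [526.4, 87.9, 147.2]
tcp_rot: [180.0, 0.0, -3.2]
ft_force: [0.2, -0.3, 0.1]
width: 60.2
grasp_force: 0.0
```

Call:
play_rows --targets '[0.0211, 0.0432, -0.005, 0, 0, -1.57, 0.0211, 0.0432, -0.005, 0, 0, -1.57, 0.0211, 0.0432, -0.005, 0, 0, -1.57, 0.0211, 0.0432, -0.005, 0, 0, -1.57, 0.0211, 0.0432, -0.005, 0, 0, -1.57]'

```text
t: 2.1
tcp_pos: [631.7, 303.7, 121.8]
tcp_rot: [180.0, 0.0, -11.0]
ft_force: [0.7, 0.2, -0.2]
width: 60.1
grasp_force: 0.0
```

Call:
play_rows --targets '[0, 0, 0, 0, 0, 0, 0, 0, 0, 0, 0, 0]'

```text
t: 2.3
tcp_pos: [630.9, 302.4, 121.5]
tcp_rot: [179.9, 0.1, -10.8]
ft_force: [-0.2, -0.5, -0.4]
width: 60.2
grasp_force: 0.0
```

```bash
python3 - <<'E'
from h import *
s=snap('wrist','w1.png');np.savez('w1.npz',**s);st=env.read_state();print(st['tcp_pos'],st['tcp_rot'],np.round(s['cam_to_world'],2),s['fx'],s['cx'],s['cy'])
E
```

```text
[630.62698682 301.28491175 121.81363725] [ 1.79922179e+02  8.89117236e-02 -1.09085373e+01] [[-1.9000e-01 -9.4000e-01 -2.8000e-01  7.0621e+02]
 [-9.8000e-01  1.8000e-01  5.0000e-02  2.8808e+02]
 [ 0.0000e+00  2.8000e-01 -9.6000e-01  2.8325e+02]
 [ 0.0000e+00  0.0000e+00  0.0000e+00  1.0000e+00]] 309.70691628693146 316.0020109293731 199.34674700373705
```

View pics/w1.png

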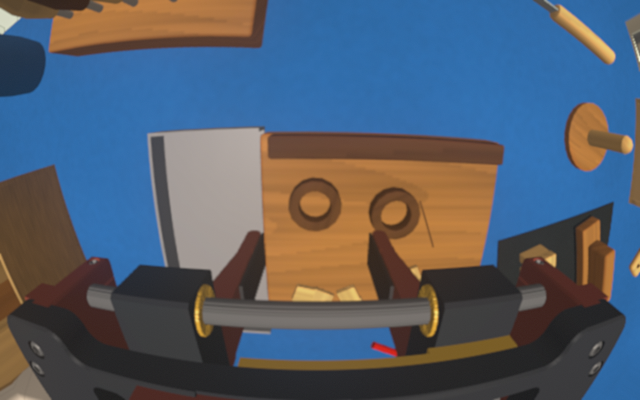

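Wrist view: rings at (315,204) and (395,213). Compute their positions with the fisheye model.

```bash
cat >> h.py <<'E'
def f2w(s,u,v,z):
    T=np.array(s['cam_to_world']);a=np.array([(u-s['cx'])/s['fx'],(v-s['cy'])/s['fy']]);r=np.hypot(*a)
    d=np.array([*(a/max(r,1e-9)*np.sin(r)),np.cos(r)]);d=T[:3,:3]@d;o=T[:3,3]
    return o+d*(z-o[2])/d[2]
def ringpos(s,u0,v0,fish=True,z=43):
    """centre of dark ring blob near u0,v0"""
    g=s['img'].astype(int);hsv=cv2.cvtColor(s['img'],cv2.COLOR_RGB2HSV)
    m=((g.sum(2)<255)&(g[...,0]>g[...,2]+8)).astype(np.uint8)
    w=m[v0-32:v0+33,u0-32:u0+33];n,l,st,c=cv2.connectedComponentsWithStats(w)
    i=1+np.argmax(st[1:,4]);x,y,ww,hh,a=st[i]
    ct,_=cv2.findContours((l==i).astype(np.uint8),cv2.RETR_EXTERNAL,cv2.CHAIN_APPROX_NONE)
    pt=max(ct,key=len)[:,0,:]+[u0-32,v0-32]
    e=cv2.fitEllipse(pt.astype(np.float32))
    return e,(f2w if fish else p2w)(s,*e[0],z),a
E
python3 - <<'E'
from h import *
s=dict(np.load('w1.npz'))
for u,v in ((315,204),(395,213)):
    print(ringpos(s,u,v),f2w(s,u,v,43))
print('stand rim l/r/t/b centre',f2w(s,588,137,12),'tip',f2w(s,626,144,76))
t=dict(np.load('topcal.npz'))
for u,v in ((207,185),(235,194)): print(ringpos(t,u,v,False))
E
```

```text
(((314.51556396484375, 203.63363647460938), (50.74266052246094, 51.940574645996094), 179.38511657714844), array([633.37789004, 303.06624401,  43.        ]), np.int32(1523)) [632.99765696 302.739063    43.        ]
(((391.57354736328125, 215.46173095703125), (47.25535583496094, 62.27467727661133), 31.516599655151367), array([610.87980199, 241.58149119,  43.        ]), np.int32(1759)) [612.46932991 238.39886513  43.        ]
stand rim l/r/t/b centre [642.41581707 -27.55159914  12.        ] tip [644.2626681  -23.76415134  76.        ]
(((217.23899841308594, 165.60226440429688), (7.79276180267334, 62.97812271118164), 100.95386505126953), array([677.07590353, 279.08379446,  43.        ]), np.int32(364))
(((238.47535705566406, 169.77545166015625), (7.733890056610107, 86.71463012695312), 100.47145080566406), array([667.1202897 , 229.94071344,  43.        ]), np.int32(509))
```

Call:
play_rows --targets '[0.0015, 0.001, -0.03, 0, 0, 0, 0, 0, -0.03, 0, 0, 0, 0, 0, -0.02, 0, 0, 0, 0, 0, -0.011, 0, 0, 0, 0, 0, 0, 0, 0, 0]'

```text
t: 2.85
tcp_pos: [631.5, 301.0, 30.3]
tcp_rot: [179.9, 0.2, -11.0]
ft_force: [0.6, 0.3, -0.1]
width: 59.9
grasp_force: 0.0
```

Call:
play_rows --targets '[0, 0, 0, 0, 0, 0, 0, 0, 0, 0, 0, 0, 0, 0, 0, 0, 0, 0, 0, 0, 0, 0, 0, 0, 0, 0, 0, 0, 0, 0]' --claw 0.03 --force 12

```text
t: 3.35
tcp_pos: [634.1, 303.0, 33.2]
tcp_rot: [-179.9, -0.1, -10.9]
ft_force: [0.1, -3.1, 6.4]
width: 44.0
grasp_force: 12.0
```

Call:
play_rows --targets '[0, 0, 0.02, 0, 0, 0, 0, 0, 0.03, 0, 0, 0, 0, 0, 0.03, 0, 0, 0, 0, 0, 0.02, 0, 0, 0, 0, 0, 0, 0, 0, 0]'

```text
t: 3.85
tcp_pos: [635.4, 303.9, 135.4]
tcp_rot: [-179.8, -0.3, -10.9]
ft_force: [0.6, 0.1, 0.0]
width: 44.1
grasp_force: 12.0
```

Call:
play_rows --targets '[0.0014, -0.042, 0, 0, 0, 0, 0.0014, -0.042, 0, 0, 0, 0, 0.0014, -0.042, 0, 0, 0, 0, 0.0014, -0.042, 0, 0, 0, 0, 0.0014, -0.042, 0, 0, 0, 0]'

```text
t: 4.35
tcp_pos: [638.9, 91.3, 130.1]
tcp_rot: [180.0, 0.1, -10.9]
ft_force: [0.1, 0.3, 0.1]
width: 44.2
grasp_force: 12.0
```

Call:
play_rows --targets '[0.0014, -0.042, 0, 0, 0, 0, 0.0014, -0.042, 0, 0, 0, 0, 0.0014, -0.042, 0, 0, 0, 0, 0, 0, 0, 0, 0, 0, 0, 0, 0, 0, 0, 0]'

```text
t: 4.85
tcp_pos: [643.4, -33.9, 130.3]
tcp_rot: [-180.0, 0.1, -11.1]
ft_force: [-0.3, 0.3, -0.1]
width: 44.1
grasp_force: 12.0
```

```bash
python3 - <<'E'
from h import *
for i in range(4):
    s=snap('wrist','w2.png');st=env.read_state();print(st['tcp_pos'],st['tcp_rot'],st['width'])
np.savez('w2.npz',**s)
t=snap('top','t2.png');np.savez('t2.npz',**t)
E
```

```text
[643.42886498 -32.80651855 130.46547214] [-1.79962861e+02  1.12934218e-01 -1.10051980e+01] 44.1102031855484
[643.52630863 -32.11248092 130.6857046 ] [-1.79966230e+02  9.86486937e-02 -1.09329508e+01] 43.838850075332786
[643.71039882 -31.77770271 130.92495135] [-1.79970115e+02  7.36914695e-02 -1.08908569e+01] 44.2086526533377
[643.84749978 -31.65221826 131.10927237] [-1.79976924e+02  5.51740556e-02 -1.08653118e+01] 44.15687634488898
```

View pics/w2.png

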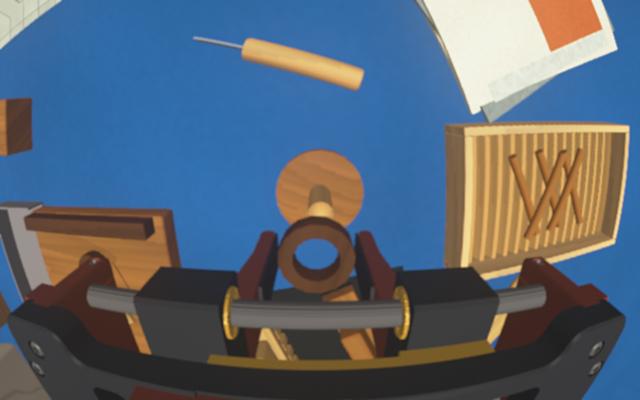

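Ring held at (317,254) in the wrist view, stand foot centred near (320,193), post rising toward (321,210).

```bash
python3 - <<'E'
from h import *
s=dict(np.load('w2.npz'))
hsv=cv2.cvtColor(s['img'],cv2.COLOR_RGB2HSV);print(hsv[175,300],hsv[120,320],hsv[210,320],hsv[250,290])
m=((hsv[...,0]<25)|(hsv[...,0]>170)).astype(np.uint8)
# left/right/top rim of foot, fit in world at z=12
P=[]
for v in range(152,205,3):
    r=np.where(m[v,260:380])[0]
    if len(r): P+=[(260+r[0],v),(260+r[-1],v)]
W=np.array([f2w(s,u,v,12)[:2] for u,v in P]);A=np.c_[2*W,np.ones(len(W))];x=np.linalg.lstsq(A,(W**2).sum(1),rcond=None)[0]
print('foot c',x[:2],np.sqrt(x[2]+x[0]**2+x[1]**2))
# ring held: outer pts
d=((s['img'].astype(int).sum(2)<290)&(m>0));P=[]
for v in range(225,285,3):
    r=np.where(d[v,270:365])[0]
    if len(r):P.append((v,270+r[0],270+r[-1]))
print(P)
for z in (146,):
  print('ring ell centre',f2w(s,317,254,z))
print('bore',f2w(s,318,253.5,146))
E
```

```text
[ 13 146 170] [106 172 172] [ 20 130 232] [ 11 126 103]
foot c [643.48517154 -34.96773215] 40.5179277635098
[(225, np.int64(292), np.int64(341)), (228, np.int64(290), np.int64(342)), (231, np.int64(287), np.int64(345)), (234, np.int64(270), np.int64(364)), (237, np.int64(270), np.int64(364)), (240, np.int64(270), np.int64(364)), (243, np.int64(270), np.int64(364)), (246, np.int64(270), np.int64(364)), (249, np.int64(278), np.int64(364)), (252, np.int64(277), np.int64(364)), (255, np.int64(277), np.int64(356)), (258, np.int64(277), np.int64(356)), (261, np.int64(277), np.int64(355)), (264, np.int64(277), np.int64(355)), (267, np.int64(280), np.int64(353)), (270, np.int64(282), np.int64(351)), (273, np.int64(283), np.int64(349)), (276, np.int64(284), np.int64(348)), (279, np.int64(287), np.int64(355)), (282, np.int64(290), np.int64(357))]
ring ell centre [646.9831796  -33.02197667 146.        ]
bore [647.17342393 -33.59444212 146.        ]
```

Call:
play_rows --targets '[-0.002, -0.0005, 0, 0, 0, 0, 0, 0, -0.02, 0, 0, 0, 0, 0, -0.02, 0, 0, 0, 0, 0, -0.01, 0, 0, 0, 0, 0, 0, 0, 0, 0]'

```text
t: 5.6
tcp_pos: [640.9, -33.1, 80.1]
tcp_rot: [-180.0, 0.2, -10.9]
ft_force: [0.4, -0.4, 0.4]
width: 43.8
grasp_force: 12.0
```

```bash
python3 - <<'E'
from h import *
for i in range(3): s=snap('wrist','w3.png')
st=env.read_state();print(st['tcp_pos'],st['ft_force'])
i=cv2.imread('pics/w3.png')[150:300,220:420];cv2.imwrite('pics/w3c.png',cv2.resize(i,None,fx=3,fy=3,interpolation=2))
np.savez('w3.npz',**s)
E
```

```text
[642.90106404 -33.63775159  82.41568309] [-0.55941276 -0.85682149 -0.51564711]
```

View pics/w3c.png

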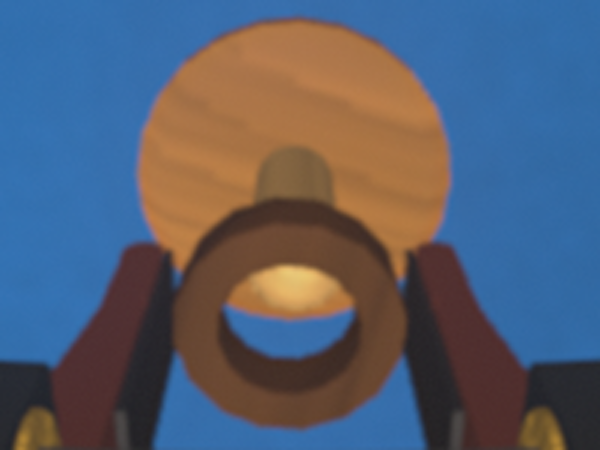

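Post tip shows in the bore at (317.3,243), bore-top centre at (317,257).

```bash
python3 - <<'E'
from h import *
s=dict(np.load('w3.npz'))
f=lambda x,y:(x/3+220-.3,y/3+150-.3)
print('tip top near edge?',f2w(s,*f(292,283),74),'bore c top',f2w(s,*f(290,326),96.5),'outer',f2w(s,*f(290,322),96.5))
print('bore bot lower/upper',f2w(s,*f(290,390),96.5-0),f2w(s,*f(290,262),96.5),'bottom bore lower edge',f2w(s,*f(290,357),80.5))
W=np.array([f2w(s,*f(*p),12)[:2] for p in ((138,165),(155,95),(200,43),(293,18),(385,43),(432,95),(450,165))])
A=np.c_[2*W,np.ones(len(W))];x=np.linalg.lstsq(A,(W**2).sum(1),rcond=None)[0];print('foot',x[:2],np.sqrt(x[2]+x[0]**2+x[1]**2))
print('post left/right',f2w(s,*f(257,190),60),f2w(s,*f(333,190),60),f2w(s,*f(292,306),70))
E
```

```text
tip top near edge? [641.06945886 -33.87759701  74.        ] bore c top [642.97193845 -33.81900687  96.5       ] outer [643.75809013 -33.97119153  96.5       ]
bore bot lower/upper [629.88102782 -31.28519027  96.5       ] [655.16526548 -36.1796975   96.5       ] bottom bore lower edge [627.99793268 -30.93359879  80.5       ]
foot [644.33803704 -35.1267996 ] 41.30584911740887
post left/right [657.12966548 -29.56166969  60.        ] [654.09913609 -45.16808446  60.        ] [634.10097404 -32.54578454  70.        ]
```

Call:
play_rows --targets '[0.001, -0.001, 0, 0, 0, 0, 0, 0, -0.008, 0, 0, 0, 0, 0, -0.008, 0, 0, 0, 0, 0, -0.008, 0, 0, 0, 0, 0, 0, 0, 0, 0]'

```text
t: 6.25
tcp_pos: [642.2, -34.5, 55.9]
tcp_rot: [-180.0, 0.1, -11.0]
ft_force: [-0.4, 0.0, -0.2]
width: 44.2
grasp_force: 12.0
```

Call:
play_rows --targets '[0, 0, -0.007, 0, 0, 0, 0, 0, -0.007, 0, 0, 0, 0, 0, 0, 0, 0, 0, 0, 0, 0, 0, 0, 0]'

```text
t: 6.65
tcp_pos: [643.0, -34.6, 43.3]
tcp_rot: [-180.0, 0.0, -11.0]
ft_force: [-0.0, 0.3, -0.2]
width: 44.0
grasp_force: 12.0
```

Call:
play_rows --targets '[0, 0, 0, 0, 0, 0, 0, 0, 0, 0, 0, 0, 0, 0, 0, 0, 0, 0, 0, 0, 0.03, 0, 0, 0, 0, 0, 0.05, 0, 0, 0]' --claw 0.06

```text
t: 7.15
tcp_pos: [640.2, -34.3, 121.1]
tcp_rot: [180.0, 0.4, -11.0]
ft_force: [1.0, -0.6, -0.8]
width: 60.1
grasp_force: 0.0
```

Call:
play_rows --targets '[-0.0052, 0.0455, 0, 0, 0, 0, -0.0052, 0.0455, 0, 0, 0, 0, -0.0052, 0.0455, 0, 0, 0, 0, -0.0052, 0.0455, 0, 0, 0, 0, -0.0052, 0.0455, 0, 0, 0, 0]'

```text
t: 7.65
tcp_pos: [617.0, 194.5, 124.0]
tcp_rot: [-180.0, -0.0, -11.0]
ft_force: [0.7, -0.6, -0.5]
width: 60.0
grasp_force: 0.0
```

Call:
play_rows --targets '[-0.0052, 0.0455, 0, 0, 0, 0, 0, 0, 0, 0, 0, 0, 0, 0, 0, 0, 0, 0, 0, 0, 0, 0, 0, 0]'

```text
t: 8.05
tcp_pos: [612.1, 237.4, 123.6]
tcp_rot: [180.0, -0.0, -11.0]
ft_force: [-0.9, 0.1, 0.8]
width: 60.2
grasp_force: 0.0
```

```bash
python3 - <<'E'
from h import *
s=snap('wrist','w4.png');t=snap('top','t4.png')
st=env.read_state();print(st['tcp_pos'],st['ft_force'])
a=cv2.imread('pics/w4.png')[60:300,100:640];b=cv2.imread('pics/t4.png')[140:300,125:395]
cv2.imwrite('pics/m4.png',np.vstack([cv2.resize(a,(540,240)),cv2.resize(b,(540,320))]))
np.savez('w4.npz',**s)
E
```

```text
[612.32743979 236.76842381 123.6504149 ] [ 0.12786605 -0.85986967  0.58976869]
```

View pics/m4.png

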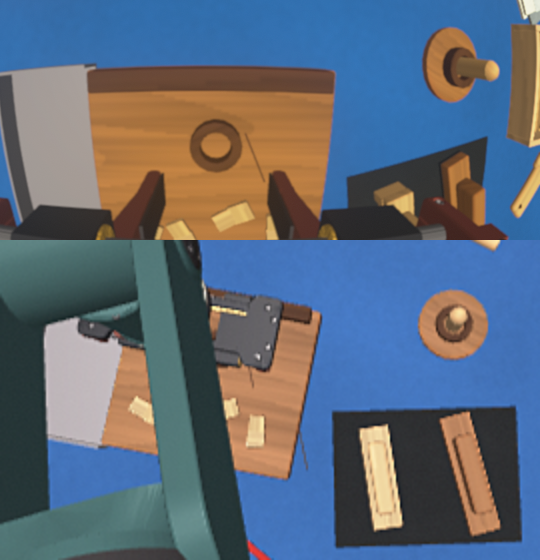

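Ring 1 is on the post; ring 2 still in place at wrist pixel (315.5,205) → about (613.8,238).

Call:
play_rows --targets '[0.0015, -0.0003, -0.03, 0, 0, 0, 0, 0, -0.03, 0, 0, 0, 0, 0, -0.02, 0, 0, 0, 0, 0, -0.012, 0, 0, 0, 0, 0, 0, 0, 0, 0]'

```text
t: 8.65
tcp_pos: [613.0, 236.7, 30.2]
tcp_rot: [179.9, 0.1, -11.0]
ft_force: [0.1, -0.5, -0.0]
width: 59.7
grasp_force: 0.0
```

Call:
play_rows --targets '[0, 0, 0, 0, 0, 0, 0, 0, 0, 0, 0, 0, 0, 0, 0, 0, 0, 0, 0, 0, 0, 0, 0, 0, 0, 0, 0, 0, 0, 0]' --claw 0.03

```text
t: 9.15
tcp_pos: [614.5, 238.2, 32.9]
tcp_rot: [-180.0, -0.1, -10.9]
ft_force: [0.3, -1.0, 6.9]
width: 43.7
grasp_force: 12.0
```

Call:
play_rows --targets '[0, 0, 0.02, 0, 0, 0, 0, 0, 0.03, 0, 0, 0, 0, 0, 0.03, 0, 0, 0, 0, 0, 0.02, 0, 0, 0, 0, 0, 0, 0, 0, 0]'

```text
t: 9.65
tcp_pos: [615.7, 238.9, 135.0]
tcp_rot: [-179.8, -0.3, -10.9]
ft_force: [1.0, 0.3, -0.2]
width: 43.5
grasp_force: 12.0
```

Call:
play_rows --targets '[0.00495, -0.04545, 0, 0, 0, 0, 0.00495, -0.04545, 0, 0, 0, 0, 0.00495, -0.04545, 0, 0, 0, 0, 0.00495, -0.04545, 0, 0, 0, 0, 0.00495, -0.04545, 0, 0, 0, 0]'

```text
t: 10.15
tcp_pos: [637.2, 9.3, 130.0]
tcp_rot: [-180.0, 0.1, -10.9]
ft_force: [0.9, 0.3, -1.2]
width: 43.4
grasp_force: 12.0
```

Call:
play_rows --targets '[0.00495, -0.04545, 0, 0, 0, 0, 0, 0, -0.02, 0, 0, 0, 0, 0, -0.02, 0, 0, 0, 0, 0, -0.009, 0, 0, 0, 0, 0, 0, 0, 0, 0]'

```text
t: 10.65
tcp_pos: [641.2, -34.2, 80.1]
tcp_rot: [-180.0, 0.3, -10.9]
ft_force: [0.5, -0.3, -0.7]
width: 43.4
grasp_force: 12.0
```

```bash
python3 - <<'E'
from h import *
for i in range(3): s=snap('wrist','w5.png')
st=env.read_state();print(st['tcp_pos'],st['ft_force'],st['width'])
i=cv2.imread('pics/w5.png')[150:300,220:420];cv2.imwrite('pics/w5c.png',cv2.resize(i,None,fx=3,fy=3,interpolation=2))
E
```

```text
[643.6703857  -34.26230109  83.03842222] [-0.13780772  0.39530291  0.21451463] 43.56987517234715
```

View pics/w5c.png

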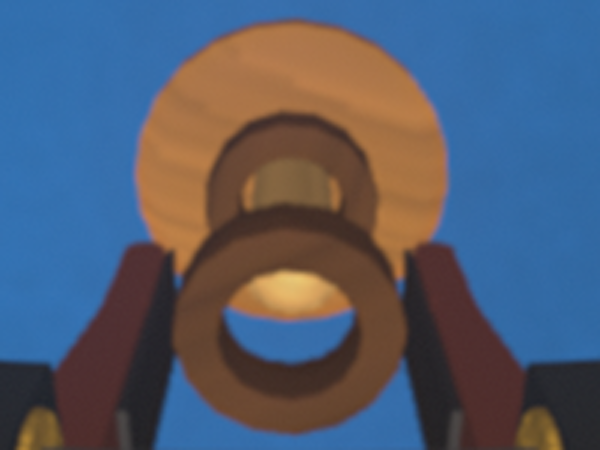

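Aligned; ring sits about 1 mm further back in the fingers, so +1 mm in x, then down.

Call:
play_rows --targets '[0.001, 0, 0, 0, 0, 0, 0, 0, -0.008, 0, 0, 0, 0, 0, -0.008, 0, 0, 0, 0, 0, -0.008, 0, 0, 0, 0, 0, 0, 0, 0, 0]'

```text
t: 11.3
tcp_pos: [643.2, -34.5, 56.9]
tcp_rot: [-180.0, 0.1, -11.0]
ft_force: [-0.1, 1.0, -0.1]
width: 43.1
grasp_force: 12.0
```

Call:
play_rows --targets '[0, 0, -0.007, 0, 0, 0, 0, 0, 0, 0, 0, 0, 0, 0, 0, 0, 0, 0]'

```text
t: 11.6
tcp_pos: [644.1, -34.7, 51.4]
tcp_rot: [-180.0, 0.0, -11.0]
ft_force: [0.9, 0.9, -0.4]
width: 43.2
grasp_force: 12.0
```

Call:
play_rows --targets '[0, 0, 0, 0, 0, 0, 0, 0, 0, 0, 0, 0, 0, 0, 0, 0, 0, 0, 0, 0, 0.03, 0, 0, 0, 0, 0, 0.05, 0, 0, 0]' --claw 0.06

```text
t: 12.1
tcp_pos: [641.2, -34.2, 129.1]
tcp_rot: [180.0, 0.4, -11.0]
ft_force: [1.2, -0.2, 0.6]
width: 59.7
grasp_force: 0.0
```

Call:
play_rows --targets '[-0.0445, -0.0037, 0, 0, 0, 6.5, -0.0445, -0.0037, 0, 0, 0, 6.5, -0.0445, -0.0037, 0, 0, 0, 6.5, -0.0445, -0.0037, 0, 0, 0, 6.4, 0, 0, 0, 0, 0, 0]'

```text
t: 12.6
tcp_pos: [458.0, -48.3, 130.7]
tcp_rot: [-179.8, 0.4, 15.1]
ft_force: [-0.2, 0.4, -1.1]
width: 60.0
grasp_force: 0.0
```

Call:
play_rows --targets '[0, 0, -0.03, 0, 0, 0, 0, 0, -0.03, 0, 0, 0, 0, 0, -0.025, 0, 0, 0, 0, 0, -0.0155, 0, 0, 0, 0, 0, 0, 0, 0, 0]'

```text
t: 13.1
tcp_pos: [465.5, -49.2, 29.6]
tcp_rot: [-179.9, 0.2, 14.9]
ft_force: [0.1, -0.1, -0.0]
width: 60.4
grasp_force: 0.0
```

```bash
python3 - <<'E'
from h import *
s=snap('wrist','w6.png');t=snap('scene','s6.png')
st=env.read_state();print(st['tcp_pos'],st['tcp_rot'],st['ft_force'])
a=cv2.imread('pics/w6.png');b=cv2.imread('pics/s6.png')[130:270,230:520]
cv2.imwrite('pics/m6.png',np.vstack([cv2.resize(a[:300],(540,253)),cv2.resize(b,(540,260),interpolation=2)]))
E
```

```text
[466.91790327 -49.57315791  31.33292672] [-1.79998458e+02 -1.24808709e-02  1.49208618e+01] [-0.27987675 -0.16548763  0.51868163]
```

View pics/m6.png

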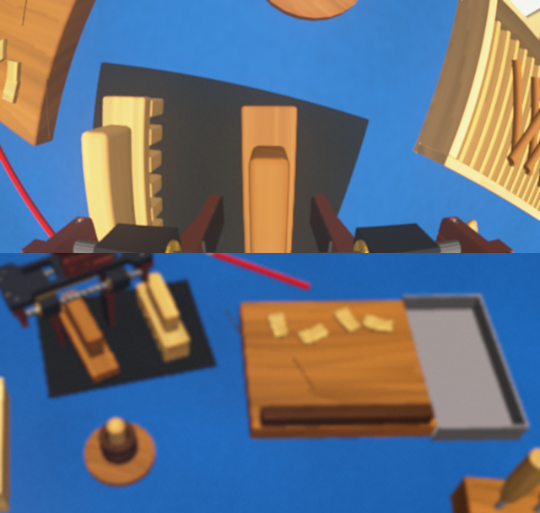

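Both rings are on the post. Brown tool is the scraper, well between the fingers; gripping and carrying to the board's -y edge.

Call:
play_rows --targets '[0, 0, 0, 0, 0, 0, 0, 0, 0, 0, 0, 0, 0, 0, 0, 0, 0, 0, 0, 0, 0, 0, 0, 0, 0, 0, 0, 0, 0, 0]' --claw 0.01 --force 40

```text
t: 13.7
tcp_pos: [466.4, -49.5, 31.4]
tcp_rot: [180.0, -0.0, 14.9]
ft_force: [0.3, 0.2, 0.6]
width: 23.6
grasp_force: 0.0
```

Call:
play_rows --targets '[0, 0, 0.01, 0, 0, 0, 0, 0, 0.03, 0, 0, 0, 0, 0, 0.03, 0, 0, 0, 0, 0, 0.02, 0, 0, 0, 0, 0, 0, 0, 0, 0]'

```text
t: 14.2
tcp_pos: [468.3, -50.0, 124.0]
tcp_rot: [179.8, -0.3, 14.9]
ft_force: [0.4, 0.0, -1.5]
width: 22.0
grasp_force: 40.0
```

Call:
play_rows --targets '[0.0124, 0.04, 0, 0, 0, -5.18, 0.0124, 0.04, 0, 0, 0, -5.18, 0.0124, 0.04, 0, 0, 0, -5.18, 0.0124, 0.04, 0, 0, 0, -5.18, 0.0124, 0.04, 0, 0, 0, -5.18]'

```text
t: 14.7
tcp_pos: [527.6, 152.0, 119.9]
tcp_rot: [180.0, 0.1, -11.2]
ft_force: [1.2, 0.7, -1.4]
width: 21.8
grasp_force: 40.0
```

Call:
play_rows --targets '[0, 0, -0.01, 0, 0, 0, 0, 0, 0, 0, 0, 0, 0, 0, 0, 0, 0, 0, 0, 0, 0, 0, 0, 0, 0, 0, 0, 0, 0, 0]'

```text
t: 15.2
tcp_pos: [528.1, 149.4, 111.2]
tcp_rot: [180.0, 0.0, -11.0]
ft_force: [0.4, 0.1, -2.2]
width: 21.8
grasp_force: 40.0
```

```bash
python3 - <<'E'
from h import *
s=snap('wrist','w7.png');t=snap('scene','s7.png')
st=env.read_state();print(st['tcp_pos'],st['tcp_rot'],st['ft_force'],st['width'])
a=cv2.imread('pics/w7.png');b=cv2.imread('pics/s7.png')[100:270,230:520]
cv2.imwrite('pics/m7.png',np.vstack([cv2.resize(a[:320],(540,270)),cv2.resize(b,(540,316),interpolation=2)]))
E
```

```text
[528.32986259 149.72361709 111.40070002] [-1.79989068e+02 -2.02996789e-02 -1.10219025e+01] [-0.05060943  0.7822727  -1.89349862] 22.14631220533679
```

View pics/m7.png

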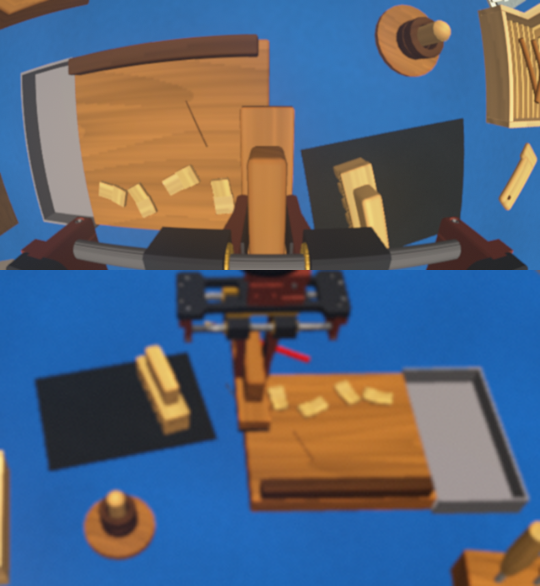

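Call:
play_rows --targets '[0, 0, -0.02, 0, 0, 0, 0, 0, -0.02, 0, 0, 0, 0, 0, -0.009, 0, 0, 0, 0, 0, 0, 0, 0, 0, 0, 0, 0, 0, 0, 0]'

```text
t: 15.8
tcp_pos: [528.6, 150.4, 62.5]
tcp_rot: [-180.0, -0.0, -11.0]
ft_force: [-0.6, 0.0, -1.3]
width: 21.9
grasp_force: 40.0
```

Call:
play_rows --targets '[0, 0, -0.002, 0, 0, 0, 0, 0, 0, 0, 0, 0, 0, 0, 0, 0, 0, 0]'

```text
t: 16.1
tcp_pos: [528.6, 150.6, 60.6]
tcp_rot: [-180.0, -0.0, -11.0]
ft_force: [1.0, -0.7, -0.6]
width: 21.9
grasp_force: 40.0
```

Call:
play_rows --targets '[0, 0, -0.002, 0, 0, 0, 0, 0, 0, 0, 0, 0, 0, 0, 0, 0, 0, 0]'

```text
t: 16.4
tcp_pos: [528.2, 150.5, 58.1]
tcp_rot: [-180.0, 0.0, -11.0]
ft_force: [0.6, 0.3, -1.4]
width: 21.9
grasp_force: 40.0
```

Call:
play_rows --targets '[0, 0, -0.001, 0, 0, 0, 0, 0, 0, 0, 0, 0, 0, 0, 0, 0, 0, 0]'

```text
t: 16.7
tcp_pos: [528.2, 150.5, 57.1]
tcp_rot: [-180.0, 0.0, -11.0]
ft_force: [0.4, 0.6, -1.7]
width: 22.2
grasp_force: 40.0
```

Call:
play_rows --targets '[0.0019, 0.0098, 0, 0, 0, 0, 0.0019, 0.0098, 0, 0, 0, 0, 0.0019, 0.0098, 0, 0, 0, 0, 0.0019, 0.0098, 0, 0, 0, 0, 0.0019, 0.0098, 0, 0, 0, 0]'

```text
t: 17.2
tcp_pos: [537.9, 200.7, 57.1]
tcp_rot: [-180.0, -0.0, -10.9]
ft_force: [0.9, 0.7, -1.4]
width: 21.8
grasp_force: 40.0
```

Call:
play_rows --targets '[0.0019, 0.0098, 0, 0, 0, 0, 0.0019, 0.0098, 0, 0, 0, 0, 0.0019, 0.0098, 0, 0, 0, 0, 0.0019, 0.0098, 0, 0, 0, 0, 0.0019, 0.0098, 0, 0, 0, 0]'

```text
t: 17.7
tcp_pos: [547.3, 249.3, 57.1]
tcp_rot: [-180.0, 0.0, -11.0]
ft_force: [0.0, -1.1, -0.7]
width: 21.9
grasp_force: 40.0
```

Call:
play_rows --targets '[0.0019, 0.0098, 0, 0, 0, 0, 0.0019, 0.0098, 0, 0, 0, 0, 0.0019, 0.0098, 0, 0, 0, 0, 0.0019, 0.0098, 0, 0, 0, 0, 0.0019, 0.0098, 0, 0, 0, 0]'

```text
t: 18.2
tcp_pos: [556.9, 298.3, 57.1]
tcp_rot: [-180.0, 0.0, -11.0]
ft_force: [-0.5, -0.5, -0.7]
width: 21.5
grasp_force: 40.0
```

Call:
play_rows --targets '[0.0019, 0.0098, 0, 0, 0, 0, 0.0019, 0.0098, 0, 0, 0, 0, 0.0019, 0.0098, 0, 0, 0, 0, 0.0019, 0.0098, 0, 0, 0, 0, 0.0019, 0.0098, 0, 0, 0, 0]'

```text
t: 18.7
tcp_pos: [566.4, 347.3, 57.1]
tcp_rot: [-180.0, -0.0, -11.0]
ft_force: [0.4, -2.8, -0.4]
width: 21.7
grasp_force: 40.0
```

Call:
play_rows --targets '[0.0019, 0.0098, 0, 0, 0, 0, 0.0019, 0.0098, 0, 0, 0, 0, 0.0004, 0.002, 0, 0, 0, 0, 0, 0, 0, 0, 0, 0, 0, 0, 0, 0, 0, 0]'

```text
t: 19.2
tcp_pos: [570.7, 368.2, 57.2]
tcp_rot: [-180.0, -0.0, -11.0]
ft_force: [0.8, -0.0, -2.3]
width: 21.7
grasp_force: 40.0
```

```bash
python3 - <<'E'
from h import *
s=snap('wrist','w8.png');t=snap('scene','s8.png')
a=cv2.imread('pics/w8.png');b=cv2.imread('pics/s8.png')[100:270,330:540]
cv2.imwrite('pics/m8.png',np.vstack([cv2.resize(a[60:320],(540,220)),cv2.resize(b,(460,372),interpolation=2)[:,:] if 0 else cv2.resize(b,(540,370),interpolation=2)]))
E
```

```text
(no output)
```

View pics/m8.png

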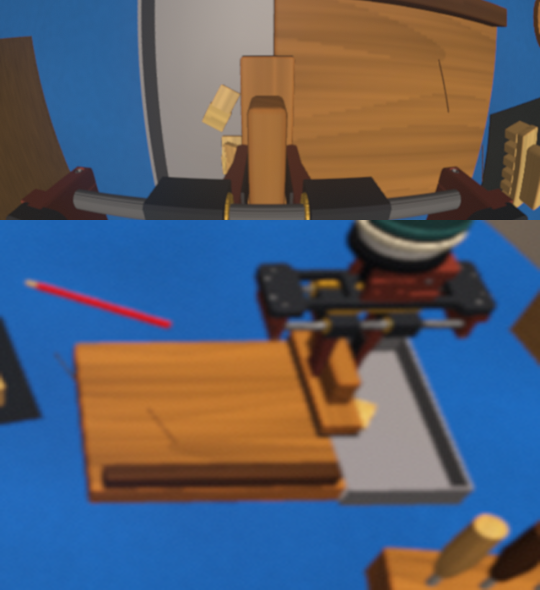

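Board looks clear; lifting and carrying the scraper back, then checking the pan numerically before setting it down.

Call:
play_rows --targets '[0, 0, 0.03, 0, 0, 0, 0, 0, 0.03, 0, 0, 0, 0, 0, 0.03, 0, 0, 0, -0.0116, -0.0464, 0, 0, 0, 2.88, -0.0116, -0.0464, 0, 0, 0, 2.88]'

```text
t: 19.8
tcp_pos: [547.4, 275.0, 148.4]
tcp_rot: [-179.9, -0.1, -5.0]
ft_force: [0.4, -0.8, -1.3]
width: 21.7
grasp_force: 40.0
```

Call:
play_rows --targets '[-0.0116, -0.0464, 0, 0, 0, 2.88, -0.0116, -0.0464, 0, 0, 0, 2.88, -0.0116, -0.0464, 0, 0, 0, 2.88, -0.0116, -0.0464, 0, 0, 0, 2.88, -0.0116, -0.0464, 0, 0, 0, 2.88]'

```text
t: 20.3
tcp_pos: [487.7, 41.6, 147.2]
tcp_rot: [-180.0, 0.0, 9.3]
ft_force: [0.4, -0.6, -1.6]
width: 21.9
grasp_force: 40.0
```

Call:
play_rows --targets '[-0.0116, -0.0464, 0, 0, 0, 2.88, -0.0114, -0.0464, 0, 0, 0, 2.88, 0, 0, 0, 0, 0, 0, 0, 0, 0, 0, 0, 0, 0, 0, 0, 0, 0, 0]'

```text
t: 20.8
tcp_pos: [466.0, -48.7, 147.1]
tcp_rot: [-180.0, 0.0, 14.9]
ft_force: [-0.8, 1.0, -1.3]
width: 21.7
grasp_force: 40.0
```

```bash
cat >> h.py <<'E'
def chips(t):
    h=cv2.cvtColor(t['img'],cv2.COLOR_RGB2HSV);m=((h[...,0]>14)&(h[...,0]<32)&(h[...,2]>165)&(h[...,1]>50)).astype(np.uint8)
    m[:130]=0;m[300:]=0;m[:,:120]=0;m[:,288:]=0
    n,l,st,c=cv2.connectedComponentsWithStats(m)
    for i in range(1,n):
        if st[i,4]>8:
            w=p2w(t,*c[i],30)[:2] ; d=w-np.array([579.3,248.5]); a=np.radians(-10.9); e=np.array([np.cos(a),np.sin(a)])
            print('chip blob px',c[i].round(1),'area',st[i,4],'board xy',np.round([d@e,d@[-e[1],e[0]]],1))
E
python3 - <<'E'
from h import *
chips(dict(np.load('topcal.npz')));print('--')
t=snap('top','t9.png');np.savez('t9.npz',**t);chips(t);st=env.read_state();print(st['tcp_pos'],st['tcp_rot'])
E
```

```text
chip blob px [197.3 225.1] area 131 board xy [-52.8  68.1]
chip blob px [235.9 224.9] area 132 board xy [-36.1 -19.3]
chip blob px [213.  231.1] area 135 board xy [-59.8  29.5]
chip blob px [252.4 235.8] area 130 board xy [-53.8 -61.8]
--
chip blob px [167.5 199.8] area 125 board xy [ -8.  148.2]
chip blob px [168.4 218.2] area 153 board xy [-49.5 136.6]
[466.21381255 -48.3448575  147.1134432 ] [-1.79962195e+02  3.49476628e-03  1.50076014e+01]
```

```bash
python3 - <<'E'
from h import *
t=snap('scene','s9.png')
a=cv2.imread('pics/t9.png')[140:260,120:290];b=cv2.imread('pics/s9.png')[130:240,350:520]
cv2.imwrite('pics/m9.png',np.hstack([cv2.resize(a,(400,560),interpolation=2)if 0 else cv2.resize(a,(400,282),interpolation=2),cv2.resize(b,(400,282),interpolation=2)]))
E
```

```text
(no output)
```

View pics/m9.png

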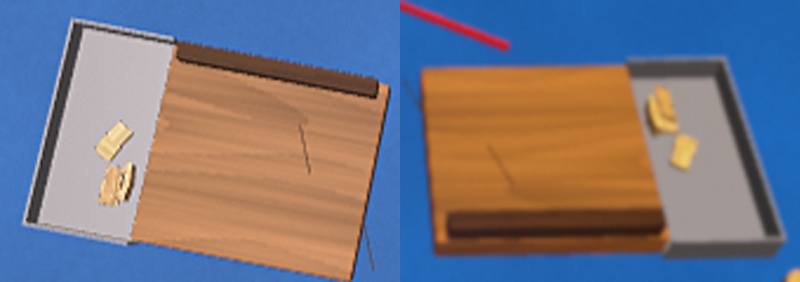

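All chips lie in the pan (one alone, three piled). Setting the scraper down.

Call:
play_rows --targets '[0, 0, -0.04, 0, 0, 0, 0, 0, -0.035, 0, 0, 0, 0, 0, -0.025, 0, 0, 0, 0, 0, -0.01, 0, 0, 0, 0, 0, 0, 0, 0, 0]'

```text
t: 21.4
tcp_pos: [465.5, -48.3, 36.1]
tcp_rot: [-179.9, 0.1, 15.1]
ft_force: [-0.3, -1.3, -1.2]
width: 21.8
grasp_force: 40.0
```

Call:
play_rows --targets '[0, 0, -0.003, 0, 0, 0, 0, 0, 0, 0, 0, 0, 0, 0, -0.0015, 0, 0, 0, 0, 0, 0, 0, 0, 0, 0, 0, 0, 0, 0, 0]'

```text
t: 21.9
tcp_pos: [466.6, -49.6, 33.1]
tcp_rot: [180.0, -0.0, 15.0]
ft_force: [0.2, 0.1, -1.5]
width: 21.7
grasp_force: 40.0
```

Call:
play_rows --targets '[0, 0, -0.001, 0, 0, 0, 0, 0, 0, 0, 0, 0, 0, 0, 0, 0, 0, 0]'

```text
t: 22.2
tcp_pos: [466.8, -49.6, 32.2]
tcp_rot: [180.0, -0.1, 14.9]
ft_force: [-0.5, 0.6, 4.9]
width: 21.6
grasp_force: 40.0
```

Call:
play_rows --targets '[0, 0, 0, 0, 0, 0, 0, 0, 0, 0, 0, 0, 0, 0, 0, 0, 0, 0, 0, 0, 0, 0, 0, 0, 0, 0, 0, 0, 0, 0]' --claw 0.06

```text
t: 22.7
tcp_pos: [466.2, -49.5, 31.6]
tcp_rot: [-180.0, 0.0, 15.0]
ft_force: [0.7, -0.1, -0.5]
width: 57.6
grasp_force: 0.0
```

Call:
play_rows --targets '[0, 0, 0.03, 0, 0, 0, 0, 0, 0.03, 0, 0, 0, 0, 0, 0.03, 0, 0, 0, -0.0005, 0.0345, 0, 0, 0, -2.1, -0.0005, 0.0345, 0, 0, 0, -2.1]'

```text
t: 23.2
tcp_pos: [466.4, 19.6, 122.9]
tcp_rot: [180.0, -0.2, 10.5]
ft_force: [0.5, 0.7, -0.0]
width: 59.9
grasp_force: 0.0
```

Call:
play_rows --targets '[-0.0005, 0.0345, 0, 0, 0, -2.1, 0, 0, 0, 0, 0, 0, 0, 0, 0, 0, 0, 0, 0, 0, 0, 0, 0, 0, 0, 0, 0, 0, 0, 0]'

```text
t: 23.7
tcp_pos: [464.8, 53.0, 121.5]
tcp_rot: [180.0, 0.0, 8.6]
ft_force: [0.1, 0.4, -0.4]
width: 60.1
grasp_force: 0.0
```

```bash
cat >> h.py <<'E'
def tool(s,lo,hi,win,z,fish):
    """min-area rect (world) of a tool's pixels in a window"""
    h=cv2.cvtColor(s['img'],cv2.COLOR_RGB2HSV);m=cv2.inRange(h,np.array(lo),np.array(hi))
    w=np.zeros_like(m);u0,v0,u1,v1=win;w[v0:v1,u0:u1]=m[v0:v1,u0:u1]
    n,l,st,c=cv2.connectedComponentsWithStats(w);i=1+np.argmax(st[1:,4]);v,u=np.where(l==i)
    P=np.array([(f2w if fish else p2w)(s,a,b,z)[:2] for a,b in zip(u,v)],np.float32)
    return cv2.minAreaRect(P),st[i]
E
python3 - <<'E'
from h import *
s=snap('wrist','w10.png');np.savez('w10.npz',**s);st=env.read_state();print(st['tcp_pos'],st['tcp_rot'])
t0=dict(np.load('topcal.npz'))
for n,t in (('t0',t0),('now',snap('top','t10.png'))):
    print(n,'rake',tool(t,(12,40,150),(32,255,255),(290,222,345,295),50,0),'scr',tool(t,(5,90,90),(16,255,255),(335,215,390,295),23,0))
i=s['img'];h=cv2.cvtColor(i,cv2.COLOR_RGB2HSV);print(h[150:330:12,318].tolist())
E
```

```text
[464.82083545  53.06586293 121.52890792] [1.79999416e+02 9.65525916e-03 8.59125620e+00]
t0 rake (((462.9499816894531, 53.97411346435547), (114.95960235595703, 32.83932876586914), 8.259180068969727), array([305, 232,  21,  53, 750], dtype=int32)) scr (((466.3111572265625, -50.21147155761719), (141.14306640625, 36.06355285644531), 14.547018051147461), array([345, 226,  30,  62, 903], dtype=int32))Traceback (most recent call last):
  File "<stdin>", line 5, in <module>
  File "h.py", line 40, in tool
    n,l,st,c=cv2.connectedComponentsWithStats(w);i=1+np.argmax(st[1:,4]);v,u=np.where(l==i)
                                                     ~~~~~~~~~^^^^^^^^^^
    return _wrapfunc(a, 'argmax', axis=axis, out=out, **kwds)
    return bound(*args, **kwds)
ValueError: attempt to get argmax of an empty sequence
```

Rake pose matches the first estimate. Grip it.

Call:
play_rows --targets '[-0.001, 0, -0.025, 0, 0, 0, 0, 0, -0.025, 0, 0, 0, 0, 0, -0.02, 0, 0, 0, 0, 0, -0.0096, 0, 0, 0, 0, 0, 0, 0, 0, 0]'

```text
t: 24.3
tcp_pos: [462.8, 53.6, 41.0]
tcp_rot: [-180.0, 0.1, 8.6]
ft_force: [-0.5, -0.4, 0.0]
width: 60.5
grasp_force: 0.0
```

Call:
play_rows --targets '[0, 0, 0, 0, 0, 0, 0, 0, 0, 0, 0, 0, 0, 0, 0, 0, 0, 0, 0, 0, 0, 0, 0, 0, 0, 0, 0, 0, 0, 0]' --claw 0.01 --force 40

```text
t: 24.8
tcp_pos: [464.0, 54.1, 42.4]
tcp_rot: [180.0, -0.0, 8.7]
ft_force: [-0.4, -0.2, -0.6]
width: 23.7
grasp_force: 0.0
```

Call:
play_rows --targets '[0, 0, 0, 0, 0, 0, 0, 0, 0, 0, 0, 0, 0, 0, 0, 0, 0, 0]'

```text
t: 25.1
tcp_pos: [463.9, 54.0, 42.3]
tcp_rot: [-180.0, -0.0, 8.7]
ft_force: [-0.3, 0.3, 6.1]
width: 19.8
grasp_force: 40.0
```

Call:
play_rows --targets '[0, 0, 0.01, 0, 0, 0, 0, 0, 0.03, 0, 0, 0, 0, 0, 0.03, 0, 0, 0, 0, 0, 0.03, 0, 0, 0, 0, 0, 0, 0, 0, 0]'

```text
t: 25.6
tcp_pos: [466.5, 54.0, 145.7]
tcp_rot: [179.9, -0.4, 8.7]
ft_force: [0.2, -0.5, -0.2]
width: 19.7
grasp_force: 40.0
```

```bash
python3 - <<'E'
from h import *
t=snap('top','t11.png');np.savez('t11.npz',**t)
h=cv2.cvtColor(t['img'],cv2.COLOR_RGB2HSV)
t0=dict(np.load('topcal.npz'));d=np.abs(t['img'].astype(int)-t0['img']).sum(2)
r=d[150:245,395:530];print('tray diff px',(r>90).sum(),'max',r.max())
h0=cv2.cvtColor(t0['img'],cv2.COLOR_RGB2HSV)
print([h0[v,u].tolist() for u,v in ((444,192),(455,196),(470,190),(480,206),(430,200),(500,200))], [h0[200,u].tolist() for u in range(412,436,2)])
E
```

```text
tray diff px 0 max 13
[[13, 125, 179], [13, 127, 197], [10, 147, 132], [13, 129, 198], [16, 108, 228], [15, 112, 173]] [[15, 129, 178], [14, 115, 180], [19, 99, 247], [15, 113, 179], [15, 109, 182], [19, 97, 249], [15, 113, 178], [15, 112, 187], [16, 111, 227], [16, 108, 228], [15, 111, 184], [15, 114, 176]]
```

Call:
play_rows --targets '[0.0242, -0.0414, 0, 0, 0, -2.15, 0.0242, -0.0414, 0, 0, 0, -2.15, 0.0242, -0.0414, 0, 0, 0, -2.15, 0.0242, -0.0414, 0, 0, 0, -2.15, 0.0242, -0.0414, 0, 0, 0, -2.15]'

```text
t: 26.15
tcp_pos: [584.2, -154.3, 140.0]
tcp_rot: [-179.9, 0.2, -2.2]
ft_force: [1.1, 0.6, -2.6]
width: 19.8
grasp_force: 40.0
```

Call:
play_rows --targets '[0.0249, -0.0413, 0, 0, 0, -2.15, 0, 0, -0.01, 0, 0, 0, 0, 0, 0, 0, 0, 0, 0, 0, 0, 0, 0, 0, 0, 0, 0, 0, 0, 0]'

```text
t: 26.65
tcp_pos: [608.4, -192.7, 131.5]
tcp_rot: [-179.9, 0.1, -4.2]
ft_force: [-0.1, 0.6, -1.1]
width: 20.1
grasp_force: 40.0
```

```bash
python3 - <<'E'
from h import *
s=snap('wrist','w12.png');np.savez('w12.npz',**s);snap('scene','s12.png');st=env.read_state();print(st['tcp_pos'],st['tcp_rot'])
a=cv2.imread('pics/w12.png')[:330];b=cv2.imread('pics/s12.png')[180:300,80:260]
cv2.imwrite('pics/m12.png',np.vstack([cv2.resize(a,(500,258),interpolation=2),cv2.resize(b,(500,333),interpolation=2)]))
E
```

```text
[ 609.18657478 -193.01614663  132.25006376] [-1.79982105e+02  1.53835440e-02 -4.15660776e+00]
```

View pics/m12.png

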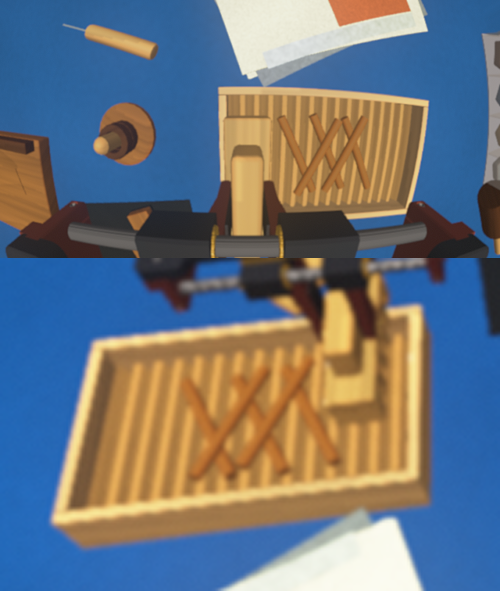

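View budget used; rake sits over the +y end of the tray, clear of the dowels. Lower and comb toward -y, checking force.

Call:
play_rows --targets '[0, 0, -0.025, 0, 0, 0, 0, 0, -0.02, 0, 0, 0, 0, 0, -0.015, 0, 0, 0, 0, 0, -0.0105, 0, 0, 0, 0, 0, 0, 0, 0, 0]'

```text
t: 27.25
tcp_pos: [608.8, -193.6, 60.3]
tcp_rot: [-180.0, 0.1, -4.2]
ft_force: [-0.5, 0.2, -1.9]
width: 19.8
grasp_force: 40.0
```

Call:
play_rows --targets '[0, 0, 0, 0, 0, 0, -0.0004, -0.006, 0, 0, 0, 0, -0.0004, -0.006, 0, 0, 0, 0, -0.0004, -0.006, 0, 0, 0, 0, -0.0004, -0.006, 0, 0, 0, 0]'

```text
t: 27.75
tcp_pos: [608.2, -219.2, 61.9]
tcp_rot: [180.0, -0.0, -4.3]
ft_force: [-0.1, 0.4, -0.8]
width: 19.8
grasp_force: 40.0
```

Call:
play_rows --targets '[-0.0004, -0.006, 0, 0, 0, 0, -0.0004, -0.006, 0, 0, 0, 0, -0.0004, -0.006, 0, 0, 0, 0, -0.0005, -0.006, 0, 0, 0, 0, -0.0005, -0.006, 0, 0, 0, 0]'

```text
t: 28.25
tcp_pos: [605.7, -248.7, 61.4]
tcp_rot: [-180.0, 0.0, -4.2]
ft_force: [-0.2, 0.0, -0.7]
width: 20.0
grasp_force: 40.0
```

Call:
play_rows --targets '[-0.0004, -0.006, 0, 0, 0, 0, -0.0004, -0.006, 0, 0, 0, 0, -0.0004, -0.006, 0, 0, 0, 0, -0.0005, -0.006, 0, 0, 0, 0, -0.0005, -0.006, 0, 0, 0, 0]'

```text
t: 28.75
tcp_pos: [603.6, -278.8, 61.5]
tcp_rot: [-180.0, -0.0, -4.2]
ft_force: [-0.4, -0.4, -1.5]
width: 19.7
grasp_force: 40.0
```

Call:
play_rows --targets '[-0.0004, -0.006, 0, 0, 0, 0, -0.0004, -0.006, 0, 0, 0, 0, -0.0004, -0.006, 0, 0, 0, 0, -0.0005, -0.006, 0, 0, 0, 0, -0.0005, -0.006, 0, 0, 0, 0]'

```text
t: 29.25
tcp_pos: [601.5, -304.2, 61.6]
tcp_rot: [-179.5, 0.0, -4.3]
ft_force: [4.1, 23.1, 9.8]
width: 19.8
grasp_force: 40.1
```

Call:
play_rows --targets '[-0.0004, -0.006, 0, 0, 0, 0, -0.0004, -0.006, 0, 0, 0, 0, -0.0004, -0.006, 0, 0, 0, 0, -0.0005, -0.006, 0, 0, 0, 0, -0.0005, -0.006, 0, 0, 0, 0]'

```text
t: 29.75
tcp_pos: [599.7, -328.0, 64.3]
tcp_rot: [-179.1, 0.1, -4.3]
ft_force: [-1.2, 28.0, 31.7]
width: 28.6
grasp_force: 48.6
```

```bash
cat >> h.py <<'E'
C=np.array([602.3,-291.1]);YT=np.radians(-4.2)
def trayimg(t,k=2,z=20,name=None):
    """rectified tray seen from above: columns = tray y from -120..120 (right = +y), rows = x from 70 down to -70, k px/mm"""
    ex=np.array([np.cos(YT),np.sin(YT)]);ey=np.array([-ex[1],ex[0]])
    q=[]
    for x,y in ((70,-120),(70,120),(-70,120),(-70,-120)): q.append(w2p(t,[*(C+x*ex+y*ey),z]))
    H=cv2.getPerspectiveTransform(np.float32(q),np.float32([(0,0),(240*k,0),(240*k,140*k),(0,140*k)]))
    return cv2.warpPerspective(t['img'],H,(240*k,140*k),flags=cv2.INTER_CUBIC)
def dowels(t,k=2):
    im=trayimg(t,k);h=cv2.cvtColor(im,cv2.COLOR_RGB2HSV);b=im.astype(int)
    m=((h[...,0]<=13)&(h[...,1]>118)&(h[...,2]>95)).astype(np.uint8)
    m=cv2.morphologyEx(m,cv2.MORPH_OPEN,np.ones((3,3)))
    n,l,st,c=cv2.connectedComponentsWithStats(m);out=[]
    for i in range(1,n):
        if st[i,4]<200: continue
        v,u=np.where(l==i);r=cv2.minAreaRect(np.c_[u/k-120,70-v/k].astype(np.float32))
        x,y=c[i];cc=np.cov(np.c_[u,v].T);w,V=np.linalg.eigh(cc);d=V[:,1];ang=np.degrees(np.arctan2(d[0],d[1]));ang=(ang+90)%180-90
        print('y %.1f x %.1f  size %s ang %.1f area %.0f mm2'%(x/k-120,70-y/k,np.round(r[1],0),ang,st[i,4]/k/k),'groove ofs %.1f'%((x/k-120+8)%16-8))
E
python3 - <<'E'
from h import *
dowels(dict(np.load('topcal.npz')))
print('now');t=snap('top','t13.png');np.savez('t13.npz',**t);dowels(t)
E
```

```text
y -2.2 x 3.3  size [107. 117.] ang -77.2 area 4683 mm2 groove ofs -2.2
now
y -103.5 x 29.4  size [70. 22.] ang -6.9 area 703 mm2 groove ofs -7.5
y 1.8 x 0.8  size [101.   9.] ang 0.1 area 851 mm2 groove ofs 1.8
y 17.4 x -7.1  size [102.  10.] ang -0.0 area 957 mm2 groove ofs 1.4
y -83.0 x 9.2  size [ 5. 16.] ang 88.6 area 75 mm2 groove ofs -3.0
y -14.3 x -18.1  size [ 8. 10.] ang 82.6 area 60 mm2 groove ofs 1.7
y -14.3 x -38.6  size [ 8. 10.] ang 81.9 area 60 mm2 groove ofs 1.7
```

Jam: force 28–32 N and the grip opened to 28 mm (rake tilted). Back off and lift, then look.

Call:
play_rows --targets '[0, 0.004, 0.002, 0, 0, 0, 0, 0.005, 0.003, 0, 0, 0, 0, 0.005, 0.005, 0, 0, 0, 0, 0, 0.01, 0, 0, 0, 0, 0, 0, 0, 0, 0]'

```text
t: 30.3
tcp_pos: [600.3, -325.6, 83.3]
tcp_rot: [179.9, -0.1, -4.2]
ft_force: [-0.3, -0.5, -0.2]
width: 19.7
grasp_force: 40.0
```

Call:
play_rows --targets '[0, 0, 0.02, 0, 0, 0, 0, 0, 0.02, 0, 0, 0, 0, 0, 0.02, 0, 0, 0, 0, 0, 0, 0, 0, 0, 0, 0, 0, 0, 0, 0]'

```text
t: 30.8
tcp_pos: [599.3, -325.1, 141.5]
tcp_rot: [180.0, -0.0, -4.3]
ft_force: [-0.6, -0.1, -2.2]
width: 19.8
grasp_force: 40.0
```

```bash
python3 - <<'E'
from h import *
t=snap('top','t14.png');np.savez('t14.npz',**t);dowels(t)
s=snap('wrist','w14.png');np.savez('w14.npz',**s);st=env.read_state();print(st['tcp_pos'],st['tcp_rot'],st['width'],st['ft_force'])
E
```

```text
y -30.1 x 2.5  size [102.  10.] ang -0.8 area 860 mm2 groove ofs 1.9
y -14.5 x 5.7  size [102.  10.] ang 0.1 area 957 mm2 groove ofs 1.5
y 1.4 x 0.4  size [102.  10.] ang -0.0 area 948 mm2 groove ofs 1.4
y 17.4 x -7.3  size [ 10. 102.] ang -0.1 area 965 mm2 groove ofs 1.4
y -45.2 x -23.9  size [48. 10.] ang 1.2 area 301 mm2 groove ofs 2.8
[ 598.3817625  -324.18552071  140.12609891] [-1.79948776e+02  1.02627528e-01 -4.25593028e+00] 19.965586057331315 [ 0.15169703 -0.74844688 -1.25771584]
```

Four dowels are in neighbouring grooves and the fifth is partly hidden. Move the rake aside and look unobstructed.

Call:
play_rows --targets '[0.002, 0.035, 0, 0, 0, 0, 0.002, 0.035, 0, 0, 0, 0, 0.002, 0.035, 0, 0, 0, 0, 0.002, 0.035, 0, 0, 0, 0, 0, 0, 0, 0, 0, 0]'

```text
t: 31.4
tcp_pos: [605.9, -179.6, 139.9]
tcp_rot: [-179.8, 0.2, -4.1]
ft_force: [-0.3, 0.3, -0.7]
width: 19.9
grasp_force: 40.0
```

```bash
python3 - <<'E'
from h import *
t=snap('top','t15.png');np.savez('t15.npz',**t);dowels(t)
st=env.read_state();print(st['tcp_pos'],st['tcp_rot'],st['width'])
# scene camera: rectified at z=20
s=snap('scene','s15.png');np.savez('s15.npz',**s);print('scene');dowels(s)
E
```

```text
y 60.6 x 31.4  size [63. 23.] ang -14.7 area 570 mm2 groove ofs -3.4
y 77.9 x 19.1  size [ 5. 11.] ang -88.5 area 53 mm2 groove ofs -2.1
[ 606.33536629 -181.95924161  140.16188376] [-1.79938242e+02  1.52377993e-01 -4.06534285e+00] 19.714925847472966
scene
```

```bash
cat >> h.py <<'E'
def trayf(s,fish,k=2,z=20):
    ex=np.array([np.cos(YT),np.sin(YT)]);ey=np.array([-ex[1],ex[0]]);T=np.array(s['cam_to_world'])
    Y,X=np.meshgrid(np.arange(240*k)/k-120,70-np.arange(140*k)/k)
    P=np.stack([C[0]+X*ex[0]+Y*ey[0],C[1]+X*ex[1]+Y*ey[1],0*X+z],-1);c=(P-T[:3,3])@T[:3,:3]
    r=np.hypot(c[...,0],c[...,1]);f=np.arctan2(r,c[...,2])/r if fish else 1/c[...,2]
    return cv2.remap(s['img'],(s['cx']+s['fx']*c[...,0]*f).astype(np.float32),(s['cy']+s['fy']*c[...,1]*f).astype(np.float32),cv2.INTER_CUBIC)
def dw(s,fish,smin=118,hmax=13,k=2):
    global trayimg
    trayimg=lambda t,k=2:trayf(s,fish,k)
    im=trayf(s,fish);h=cv2.cvtColor(im,cv2.COLOR_RGB2HSV);m=(h[...,1]>smin)&(h[...,0]<=hmax)&(h[...,2]>95)
    dowels(s)
    return im
E
python3 - <<'E'
from h import *
s=snap('wrist','w16.png');np.savez('w16.npz',**s)
im=dw(s,True)
h=cv2.cvtColor(im,cv2.COLOR_RGB2HSV)
for x in (30,0,-30):
    print(x);r=h[int((70-x)*2)];print([(int(y/2-120),*r[y].tolist()) for y in range(80,300,6)])
E
```

```text
30
[(-80, 17, 139, 152), (-77, 17, 140, 159), (-74, 17, 142, 185), (-71, 18, 142, 218), (-68, 17, 144, 183), (-65, 17, 141, 154), (-62, 17, 140, 159), (-59, 17, 142, 171), (-56, 17, 142, 217), (-53, 17, 144, 200), (-50, 15, 167, 173), (-47, 14, 165, 175), (-44, 14, 168, 150), (-41, 17, 144, 202), (-38, 17, 142, 212), (-35, 15, 160, 171), (-32, 15, 163, 174), (-29, 14, 171, 164), (-26, 17, 148, 177), (-23, 17, 142, 219), (-20, 16, 151, 176), (-17, 14, 164, 171), (-14, 14, 169, 172), (-11, 15, 159, 152), (-8, 18, 144, 218), (-5, 17, 144, 193), (-2, 15, 167, 171), (1, 15, 165, 172), (4, 14, 168, 150), (7, 17, 143, 207), (10, 17, 142, 212), (13, 14, 165, 170), (16, 15, 163, 175), (19, 14, 172, 160), (22, 17, 146, 180), (25, 18, 145, 217), (28, 17, 142, 165)]
0
[(-80, 17, 142, 153), (-77, 17, 140, 158), (-74, 17, 143, 185), (-71, 18, 143, 219), (-68, 17, 142, 185), (-65, 17, 142, 154), (-62, 17, 141, 157), (-59, 17, 144, 172), (-56, 18, 142, 215), (-53, 17, 146, 203), (-50, 15, 167, 173), (-47, 15, 168, 175), (-44, 14, 173, 149), (-41, 17, 145, 201), (-38, 17, 144, 216), (-35, 15, 164, 17
[... 494 characters left out ...]
), (-71, 18, 146, 219), (-68, 17, 144, 188), (-65, 17, 142, 158), (-62, 17, 142, 165), (-59, 17, 142, 172), (-56, 18, 143, 216), (-53, 17, 146, 205), (-50, 15, 168, 172), (-47, 15, 168, 176), (-44, 14, 173, 152), (-41, 17, 147, 200), (-38, 18, 145, 216), (-35, 15, 161, 169), (-32, 15, 168, 175), (-29, 14, 176, 168), (-26, 16, 151, 172), (-23, 18, 143, 219), (-20, 16, 153, 182), (-17, 15, 169, 171), (-14, 15, 171, 172), (-11, 15, 161, 155), (-8, 18, 146, 219), (-5, 17, 146, 201), (-2, 15, 170, 169), (1, 15, 170, 171), (4, 14, 173, 152), (7, 17, 146, 206), (10, 18, 146, 215), (13, 15, 166, 167), (16, 15, 167, 176), (19, 14, 175, 163), (22, 17, 148, 183), (25, 18, 143, 219), (28, 17, 144, 174)]
```

Wrist view shows all five dowels straight at the 16 mm pitch (grooves -48…+16) with crests visible between. Return the rake to the mat.

Call:
play_rows --targets '[-0.0239, 0.0397, 0, 0, 0, 2.15, -0.0239, 0.0397, 0, 0, 0, 2.15, -0.0239, 0.0397, 0, 0, 0, 2.15, -0.0239, 0.0397, 0, 0, 0, 2.15, -0.0239, 0.0397, 0, 0, 0, 2.15]'

```text
t: 32.05
tcp_pos: [487.2, 14.1, 141.3]
tcp_rot: [180.0, -0.0, 6.5]
ft_force: [1.0, -0.6, -1.3]
width: 19.2
grasp_force: 40.0
```

Call:
play_rows --targets '[-0.0239, 0.0397, 0, 0, 0, 2.15, 0, 0, 0, 0, 0, 0, 0, 0, 0, 0, 0, 0, 0, 0, 0, 0, 0, 0, 0, 0, 0, 0, 0, 0]'

```text
t: 32.55
tcp_pos: [465.3, 52.5, 141.6]
tcp_rot: [180.0, -0.1, 8.5]
ft_force: [-0.3, 0.0, -1.0]
width: 19.8
grasp_force: 40.0
```

Call:
play_rows --targets '[0, 0, -0.04, 0, 0, 0, 0, 0, -0.03, 0, 0, 0, 0, 0, -0.015, 0, 0, 0, 0, 0, -0.005, 0, 0, 0, 0, 0, 0, 0, 0, 0]'

```text
t: 33.05
tcp_pos: [464.9, 52.4, 52.6]
tcp_rot: [180.0, -0.0, 8.6]
ft_force: [-4.4, -1.8, 18.7]
width: 19.7
grasp_force: 40.0
```

```bash
python3 - <<'E'
from h import *
st=env.read_state();print(st['tcp_pos'],st['tcp_rot'],st['ft_force'])
t=snap('top','t17.png');dowels(t);chips(t)
E
```

```text
[464.92574826  52.39958163  52.62677742] [ 1.79958798e+02 -2.44057683e-02  8.57361210e+00] [-4.38545277 -1.80996283 18.69794889]
y -14.5 x 5.8  size [102.  10.] ang 0.1 area 954 mm2 groove ofs 1.5
y -30.5 x 5.0  size [102.  10.] ang -0.1 area 955 mm2 groove ofs 1.5
y -46.4 x 2.2  size [103.  10.] ang -0.1 area 950 mm2 groove ofs 1.6
y 1.4 x 0.7  size [102.  10.] ang -0.0 area 943 mm2 groove ofs 1.4
y 17.4 x -7.1  size [102.  10.] ang 0.0 area 958 mm2 groove ofs 1.4
chip blob px [167.5 199.8] area 125 board xy [ -8.  148.2]
chip blob px [168.5 218.1] area 155 board xy [-49.2 136.5]
```

Dowels all parallel in their grooves, chips in the pan. The rake touches the mat about 10 mm early (shifted in the grip); ease off, release gently and check.

Call:
play_rows --targets '[0, 0, 0.001, 0, 0, 0, 0, 0, 0, 0, 0, 0, 0, 0, 0, 0, 0, 0]' --force 5

```text
t: 33.4
tcp_pos: [464.9, 53.1, 52.6]
tcp_rot: [180.0, -0.1, 8.6]
ft_force: [-0.2, 0.4, 0.9]
width: 20.0
grasp_force: 5.0
```

Call:
play_rows --targets '[0, 0, 0, 0, 0, 0, 0, 0, 0, 0, 0, 0, 0, 0, 0, 0, 0, 0]' --claw 0.023

```text
t: 33.7
tcp_pos: [463.7, 54.0, 52.3]
tcp_rot: [-180.0, 0.0, 8.7]
ft_force: [-0.0, -0.4, 0.8]
width: 22.9
grasp_force: 0.0
```

Call:
play_rows --targets '[0, 0, 0, 0, 0, 0, 0, 0, 0, 0, 0, 0, 0, 0, 0, 0, 0, 0, 0, 0, 0, 0, 0, 0, 0, 0, 0, 0, 0, 0]' --claw 0.06

```text
t: 34.2
tcp_pos: [463.9, 53.9, 52.5]
tcp_rot: [-180.0, -0.0, 8.7]
ft_force: [0.3, 1.3, -0.9]
width: 58.6
grasp_force: 0.0
```

Call:
play_rows --targets '[0, 0, 0.02, 0, 0, 0, 0, 0, 0.03, 0, 0, 0, 0, 0, 0.04, 0, 0, 0, 0, 0, 0.04, 0, 0, 0, 0, 0, 0.04, 0, 0, 0]'

```text
t: 34.7
tcp_pos: [463.4, 53.9, 224.1]
tcp_rot: [-180.0, 0.0, 8.7]
ft_force: [1.7, -0.4, -0.9]
width: 60.0
grasp_force: 0.0
```

Call:
play_rows --targets '[0.04, 0.03, 0.02, 0, 0, 0, 0.04, 0.03, 0.02, 0, 0, 0, 0.04, 0.03, 0.02, 0, 0, 0, 0.04, 0.03, 0, 0, 0, 0, 0.04, 0.03, 0, 0, 0, 0]'

```text
t: 35.2
tcp_pos: [656.9, 198.8, 279.2]
tcp_rot: [-180.0, -0.1, 8.7]
ft_force: [-0.5, -0.0, -0.6]
width: 60.1
grasp_force: 0.0
```

```bash
python3 - <<'E'
from h import *
t0=dict(np.load('topcal.npz'));t=snap('top','t18.png');np.savez('t18.npz',**t)
for z in (37,): 
  for n,q in (('t0',t0),('now',t)):
    try: print(n,'rake',tool(q,(12,40,150),(32,255,255),(285,215,345,300),50,0));print('scr',tool(q,(5,90,90),(16,255,255),(335,215,390,295),23,0))
    except Exception as e: print(e)
s=dict(np.load('w1.npz'));S0=cv2.imread('pics/scene0.png');s1=snap('scene','s18.png');S1=s1['img'][...,::-1]
d=np.abs(S0.astype(int)-S1).sum(2);n,l,st,c=cv2.connectedComponentsWithStats((d>80).astype(np.uint8))
print([(st[i].tolist()) for i in range(1,n) if st[i,4]>15])
dowels(t);chips(t)
E
```

```text
t0 rake (((462.9499816894531, 53.97411346435547), (114.95960235595703, 32.83932876586914), 8.259180068969727), array([305, 232,  21,  53, 750], dtype=int32))
scr (((466.3111572265625, -50.21147155761719), (141.14306640625, 36.06355285644531), 14.547018051147461), array([345, 226,  30,  62, 903], dtype=int32))
now rake (((462.3883972167969, 52.54939651489258), (115.07083892822266, 32.84172821044922), 8.80033016204834), array([305, 233,  22,  53, 752], dtype=int32))
scr (((467.37139892578125, -49.646392822265625), (141.2802276611328, 36.22199630737305), 14.891067504882812), array([345, 225,  30,  63, 907], dtype=int32))
[[222, 0, 19, 11, 148], [257, 0, 65, 24, 548], [379, 0, 136, 151, 10312], [26, 17, 5, 5, 17], [291, 16, 31, 30, 629], [0, 23, 15, 7, 59], [37, 51, 10, 11, 68], [315, 141, 10, 18, 46], [411, 160, 12, 12, 81], [375, 163, 9, 12, 84], [426, 164, 15, 8, 87], [454, 164, 14, 19, 186], [391, 168, 15, 10, 93], [465, 183, 11, 13, 99], [399, 188, 21, 19, 267], [429, 190, 21, 19, 271], [185, 219, 7, 12, 42], [169, 221, 6, 17, 55], [283, 221, 21, 23, 284], [148, 225, 4, 9, 28], [175, 233, 6, 17, 52], [191, 233, 4, 11, 30], [161, 235, 5, 11, 33], [154, 237, 3, 8, 23], [198, 245, 4, 10, 31], [159, 247, 6, 13, 41], [167, 247, 5, 10, 29], [151, 249, 7, 11, 39]]
y -14.5 x 6.0  size [102.  10.] ang 0.1 area 954 mm2 groove ofs 1.5
y -30.5 x 4.8  size [ 10. 101.] ang -0.1 area 965 mm2 groove ofs 1.5
y -46.4 x 2.1  size [102.  10.] ang -0.1 area 956 mm2 groove ofs 1.6
y 1.4 x 0.7  size [102.  10.] ang -0.0 area 945 mm2 groove ofs 1.4
y 17.4 x -7.2  size [ 10. 102.] ang -0.0 area 956 mm2 groove ofs 1.4
chip blob px [167.5 199.8] area 125 board xy [ -8.  148.2]
chip blob px [168.5 218.1] area 151 board xy [-49.3 136.5]
```

```bash
python3 - <<'E'
from h import *
a=cv2.imread('pics/s9.png');b=cv2.imread('pics/s18.png')
d=np.abs(a.astype(int)-b).sum(2)[205:265,265:325];print('stand diff',(d>60).sum())
st=env.read_state();print(np.abs(st['qd']).max(),st['t'])
if (d>60).sum()<20: print(env.sign_off())
E
```

```text
stand diff 0
6.494087473918364 35.3
the job is handed in; nothing more can be done
None
```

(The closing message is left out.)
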